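# Load the blow-off tray and lock the shop blower on

### The arm

A 6-joint arm with a two-finger parallel gripper is mounted at the origin on the work surface. World frame = base frame: x ahead of the robot, y to its left, z up, the work surface at z = 0. Lengths are in m, angles in degrees, forces in N, time in s.
With the tool pointing down it reaches from about 0.25 to 0.725 m from the base axis. Payload 9.7 kg.
Tool frame: the origin (TCP) lies at the very end of the fingers, on their centre line; the grasp point (between the pads) lies 19 mm behind it; z points along the fingers, y is the line along which they close (so a half turn about z gives the same grasp; the last joint's range is limited). The gripper opens to 85 mm and grips with 20 to 120 N. Pads are 22 mm wide; open, the fingers measure 114 mm over their backs; the gripper's body (76 mm by 85 mm) begins 54 mm behind the grasp point. The pads swing forward as they close: fully open they stand 13 mm farther back than shut.
Start: joints at [-75.745, 4.979, 10.078, 95.1, 0, 90], TCP at [0.135, -0.533, 0.231] pointing down, gripper open.
Joint ranges: [-179.16, 179.16], [-48.56, 103.87], [-65.8, 70.77], [-126.05, 130.52], [-82.76, 87.17], [-180, 180]. Speed limits (degrees/s): [127.2, 127.2, 147.25, 180, 180, 180].

### API

Orientations are given as [roll, pitch, yaw] about the fixed x, y, z axes, in that order (R = Rz(yaw) Ry(pitch) Rx(roll)).
In Python, from workcell import telemetry, optics, workorder gives the robot as it stands.
- The arm moves only by the shell command python3 -m handwheel 'ROWS' [FORCE]. ROWS is JSON, a list of rows, each an object of numbers: "tx", "ty", "tz": the shift along the tool's x, y, z in m; "ax", "ay", "az": the turn, a rotation vector about the tool's x, y, z in degrees; "jaw": the gripper command: -1 is shut, 1 is fully open, values between are in proportion. A call has exactly 10 rows; each row shifts and turns the commanded pose from where the row before left it, along the tool's axes as they then stand; what a row does not reach is not made up. A row lasts 1/8 s, in which the tool goes at most 62.5 mm and 10.7 degrees, less where a joint would pass 70% of its speed; a pose out of reach is approached as far as the arm can. A call is refused whole if a number of a shift passes 0.0625 or a number of a turn 10.7, either way. A call with a gripper value outside its range is refused whole. The fingers move at their own pace and stop on an object; FORCE is the grip in N (left out, the last holds). Time passes only in rows, so rows that do not move let the fingers close, or fill a call up. It gives the time, the measured TCP pose, the force, the opening and the grip force at its end, in the units of the state.
- telemetry.get_obs(): the state, without advancing time (a new reading comes with each control period).
- optics.camera(name): name is "scene" or "top" or "wrist"; returns a dict with "color" (400x640x3 uint8, red, green, blue), "K" (3x3 intrinsics, pixels), "k1" (the pictures are not rectified: a ray, as slopes to the right and down, at radius r is drawn at 1 + k1 r^2 times it, then the intrinsics apply), "extrinsics" (4x4, takes a point from camera to world coordinates); the wrist camera has in their place "mount" (4x4, takes a point from camera to tool coordinates, whose origin is the TCP and whose axes are the flange's). Camera axes: x right, y down, z forward; pixel columns grow to the right and rows downward; lengths in m; the calibration is good to about 2 mm. A picture is of the moment at which its call begins: read the wrist's pose just before it. There is no depth.
- workorder.job_done(): hands the job in; it is judged then, once.
The state is a dict: "time": time; "q": joint angles; "qd": joint speeds; "joint_efforts": joint torques, N m; "ee_pos": TCP position; "tcp_rot": TCP orientation; "wrist_force": force on the tool from outside, world axes, zero at the start; "torque": the same for the moment, N m; "opening": finger opening in m; "grasp_force": force on a finger pad.
Only numpy, scipy, OpenCV 4.12 (cv2) and the standard library are available. Lean on these libraries where they do the work, as an engineer would, in place of code of your own. Each camera call takes 0.05 s, during which the arm holds its last target. There are 200 camera calls.

### The job

First clear the wooden offcut off the blow-off tray into the scrap bin, then stand every cast bracket on the tray level and firm, with its short heel leg on the steel rail and its toe leg on the plate, and let go of it. Once they are all standing so, press down lightly on each bracket's bare toe end to feel that it does not rock, tallest bracket first and lowest last. Finally squeeze the blower's trigger right down, push in its side lock-on button while the trigger is down, and ease off so that the trigger stays caught on by itself; leave the bottle, tin, tape and other things on the bench alone.

Things in the scene. Friction and masses are not known exactly. Their poses are not given: they have to be found in the camera images.
- bracket_tall: the tallest of the dark cast-iron brackets (86 mm high, 0.35 to 0.7 kg; may be absent). Foot: a bridge-like flange 100 mm long (own x -50 to +50), 46 mm wide (y), at z 14 to 22 mm, with a long leg under the toe end (-x) and a 12 mm shorter one under the heel end (+x): on a flat surface it leans heel-down by 0.14 rad. Origin: mid length and width, level with the toe leg's underside; z up when level
- bracket_tall_toe (a point): point on top of the bare flange over the toe leg of bracket_tall (own x -36, y 0, z 22 mm), where to press to feel for rocking. The toe leg spans x -50 to -38 mm and reaches down to z 0. Thing to grip: an upright web, 14 mm thick in y, 40 mm long in x (+2 to +42 mm), rising from the flange's top (z 22 mm) to z 86 mm
- bracket_tall_heel (a point): middle of the underside of the heel leg of bracket_tall (own x +42, y 0, z 12 mm). The heel leg spans x +34 to +50 mm and reaches down only to z 12 mm; level only with this leg on the tray's rail and the toe leg on the plate
- bracket_mid: the middle-height of the dark cast-iron brackets (72 mm high, 0.35 to 0.7 kg; may be absent). Foot: a bridge-like flange 100 mm long (own x -50 to +50), 46 mm wide (y), at z 14 to 22 mm, with a long leg under the toe end (-x) and a 12 mm shorter one under the heel end (+x): on a flat surface it leans heel-down by 0.14 rad. Origin: mid length and width, level with the toe leg's underside; z up when level
- bracket_mid_toe (a point): point on top of the bare flange over the toe leg of bracket_mid (own x -36, y 0, z 22 mm), where to press to feel for rocking. The toe leg spans x -50 to -38 mm and reaches down to z 0. Thing to grip: an upright web, 14 mm thick in y, 40 mm long in x (+2 to +42 mm), rising from the flange's top (z 22 mm) to z 72 mm
- bracket_mid_heel (a point): middle of the underside of the heel leg of bracket_mid (own x +42, y 0, z 12 mm). The heel leg spans x +34 to +50 mm and reaches down only to z 12 mm; level only with this leg on the tray's rail and the toe leg on the plate
- bracket_low: the lowest of the dark cast-iron brackets (58 mm high, 0.35 to 0.7 kg; may be absent). Foot: a bridge-like flange 100 mm long (own x -50 to +50), 46 mm wide (y), at z 14 to 22 mm, with a long leg under the toe end (-x) and a 12 mm shorter one under the heel end (+x): on a flat surface it leans heel-down by 0.14 rad. Origin: mid length and width, level with the toe leg's underside; z up when level
- bracket_low_toe (a point): point on top of the bare flange over the toe leg of bracket_low (own x -36, y 0, z 22 mm), where to press to feel for rocking. The toe leg spans x -50 to -38 mm and reaches down to z 0. Thing to grip: an upright web, 14 mm thick in y, 40 mm long in x (+2 to +42 mm), rising from the flange's top (z 22 mm) to z 58 mm
- bracket_low_heel (a point): middle of the underside of the heel leg of bracket_low (own x +42, y 0, z 12 mm). The heel leg spans x +34 to +50 mm and reaches down only to z 12 mm; level only with this leg on the tray's rail and the toe leg on the plate
- tray: the blow-off tray, fixed: an aluminium plate 150 mm (own x) by 360 mm (own y), 10 mm thick, with a steel rail 30 mm wide and 12 mm high above the plate running along y over its full length at the far (+x) edge (x +45 to +75 mm; rail top 22 mm above the table). Origin: centre of the plate's underside. A bracket may stand anywhere along the rail
- blower: grey electric hand blower lying fixed in a wooden bench stand (240 by 100 mm), grip towards own -x, black motor housing (own x +65 to +145, 82 mm across, top 123 mm above the table) and nozzle towards +x. Origin: on the table, under the middle of the trigger's length; own y to the left of the blowing direction. The grip's flat top is 105 mm above the table, y -27 to +27 mm
- trigger_top (a point): middle of the trigger's top face, moves with it. The trigger is a raised black block on the grip's top, 44 mm long (blower's x), 26 mm wide (blower's y -19 to +7 mm), its top 118 mm above the table at rest; it goes straight down. Nothing stands on its -y side
- trigger (a joint): trigger's travel downward in m: 0 at rest, 0.010 at the stop, caught on at about 0.007. Spring: 3 N at rest to 6 N at the stop. Pushed down, with the button then pushed in and the trigger let rise, it catches and stays on and the button stays in. Pushing a caught trigger right down again frees the button, and the trigger when let go
- button_face (a point): middle of the exposed face of the lock-on button (20 mm long, 16 mm high, 122 mm above the table). It sticks 6 mm out of a cheek beside the trigger (blower's y +15 to +27 mm, 48 mm long, top 135 mm above the table) and looks along the blower's -y over the trigger: fingertips holding the trigger down slide along the blower's +y to push it in
- lock_button (a joint): button's travel into the cheek (blower's +y) in m: 0 out, 0.006 fully in. Spring: 0.6 to 1.5 N. Blocked until the trigger is about 8.5 mm down
- bin: black open scrap bin, fixed, 130 by 130 mm, 60 mm high, walls and floor 5 mm. Origin: centre of the underside
- offcut: pale wooden turning offcut left lying on the tray's plate: a 30 mm wide (own x), 30 mm high square block, 40 mm long (own y -34 to +6), with a round 25 mm stub on its +y end out to y +40 mm, its axis 15 mm above the underside. Origin: on the underside, near the middle of its length. Grip across x
- glue: bystander, leave alone: glue bottle, 52 mm across, 150 mm high. Origin: centre of its underside
- wax_tin: bystander, leave alone: low brass wax tin, 68 mm across, 45 mm high. Origin: centre of its underside
- tape: bystander, leave alone: yellow tape measure, 66 by 34 by 62 mm high. Origin: centre of its underside
- chisel: bystander, leave alone: hand tool 220 mm long, lying. Origin: centre of its underside
- mug: bystander, leave alone: white mug, 80 mm across, 90 mm high. Origin: centre of its underside
- knob_blank: bystander, leave alone: turned wooden knob blank, 52 mm across, 62 mm high. Origin: centre of its underside

How it is judged:
By the outcome, as a careful person would: the job done as asked, in the order asked, and still so for the second after the job is handed in, with the robot touching nothing.
Of bracket_tall, bracket_mid, bracket_low only 2 to 3 are there at a start; the rules pass over those that are not, and their reading is None.
At some moment in a run one of bracket_tall, bracket_mid, bracket_low may be knocked a few centimetres aside while the robot is not near it.
It also fails if it takes over 210 s, if anything falls off the work surface, if the arm or the gripper's body presses on something with over 40 N, if the wrist force passes 120 N, or if a joint passes its speed limit or range.

## Working session

There is one attempt and no reset: what is moved stays moved. The work goes in short steps, Python scripts to look and compute and a shell command to move; the robot and the scene stay as the last step left them, time stands still between calls to the robot, and variables do not carry over. Pictures are saved under pics/ and viewed, at most 14 in all, crops included, and the job is handed in when it is done.

```bash
mkdir -p pics; ls
python3 - <<'E'
from workcell import telemetry, optics
import cv2, numpy as np
print(telemetry.get_obs())
for n in ["scene","top","wrist"]:
    c=optics.camera(n); cv2.imwrite(f"pics/{n}0.png",c["color"][:,:,::-1])
    print(n,c["K"],c["k1"],c.get("extrinsics",c.get("mount")))
E
```

```text
pics
{'time': 0.0, 'q': array([-7.57448838e+01,  5.01209245e+00,  1.00345729e+01,  9.51013472e+01,
       -1.76538303e-03,  9.00014555e+01]), 'qd': array([-0.02587576, -0.05498176, -0.02862952,  0.04535121,  0.04836097,
       -0.09718763]), 'joint_efforts': array([-2.22994968e-03, -5.20389998e+01,  4.64802969e+01,  1.63462147e-02,
       -1.50396418e-04,  1.07417614e-05]), 'ee_pos': array([ 0.13536409, -0.53283361,  0.23057463]), 'tcp_rot': array([-1.79921133e+02,  1.76738488e-03,  1.42536631e+01]), 'wrist_force': array([-1.41198396, -0.48663136, -0.30960053]), 'torque': array([-0.00889883,  0.03748694, -0.04625654]), 'grasp_force': 0.0, 'opening': 0.08566982644658756}
scene [[366.85513854   0.         317.26182626]
 [  0.         366.85513854 195.30021722]
 [  0.           0.           1.        ]] -0.02854896823879342 [[ 0.33891113  0.59035203 -0.73254606  1.34910836]
 [ 0.94070958 -0.22447979  0.25431145 -0.20010754]
 [-0.0143085  -0.77530207 -0.63142851  0.7652654 ]
 [ 0.          0.          0.          1.        ]]
top [[466.43071383   0.         317.02154958]
 [  0.         466.43071383 196.60441513]
 [  0.           0.           1.        ]] 0.030788142946130036 [[-0.02445457 -0.98531193  0.16900408  0.39538307]
 [-0.99939235  0.02829533  0.02035467  0.04656549]
 [-0.02483772 -0.16840362 -0.98540515  1.24712369]
 [ 0.          0.          0.          1.        ]]
wrist [[317.72669984   0.         318.27394979]
 [  0.         317.72669984 205.41303498]
 [  0.           0.           1.        ]] -0.015653344740606614 [[ 5.46355687e-04 -9.54406129e-01 -2.98510709e-01  7.63615116e-02]
 [ 9.99999851e-01  5.18493335e-04  1.72531125e-04  3.95288981e-04]
 [-9.88894980e-06 -2.98510758e-01  9.54406269e-01 -1.42457991e-01]
 [ 0.00000000e+00  0.00000000e+00  0.00000000e+00  1.00000000e+00]]
```

View pics/top0.png

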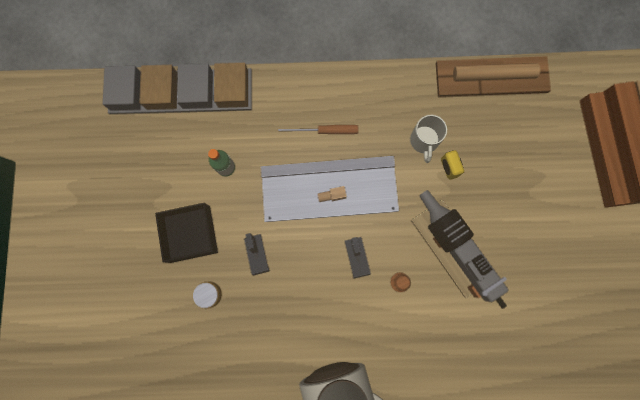

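View pics/scene0.png

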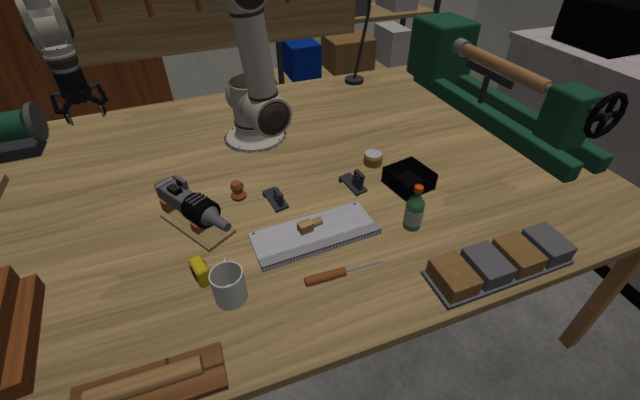

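Two brackets are visible near (257,254) and (358,257). The offcut is at (332,194) on the tray (262–398, 157–221), the bin at (186,233) and the blower trigger near (482,265). Next I'll zoom in.

```bash
cat > h.py <<'E'
import numpy as np, cv2
from scipy.spatial.transform import Rotation as R
from workcell import telemetry, optics
def pose():
    o=telemetry.get_obs(); T=np.eye(4); T[:3,:3]=R.from_euler('xyz',o['tcp_rot'],degrees=True).as_matrix(); T[:3,3]=o['ee_pos']; return T,o
def snap(name,f):
    T,o=pose(); c=optics.camera(name)
    X=c['extrinsics'] if name!='wrist' else T@c['mount']
    np.savez(f'pics/{f}.npz',color=c['color'],K=c['K'],k1=c['k1'],X=X); cv2.imwrite(f'pics/{f}.png',c['color'][:,:,::-1])
    return load(f)
def load(f): return dict(np.load(f'pics/{f}.npz'))
def unproj(c,u,v,z):
    K=c['K'];d=np.array([(u-K[0,2])/K[0,0],(v-K[1,2])/K[1,1]]);s=d.copy()
    for _ in range(20): s=d/(1+c['k1']*(s@s))
    r=c['X'][:3,:3]@np.array([s[0],s[1],1]);p=c['X'][:3,3]
    return p+r*(z-p[2])/r[2]
def proj(c,P):
    P=np.atleast_2d(P);q=(P-c['X'][:3,3])@c['X'][:3,:3];s=q[:,:2]/q[:,2:]
    s=s*(1+c['k1']*(s**2).sum(1))[:,None];return s*c['K'][0,0]+c['K'][:2,2]
def ortho(c,x0,x1,y0,y1,z,f,res=0.0005,step=0.05):
    """top-view orthophoto on plane z: up=+x, left=+y; grid lines"""
    xs=np.arange(x1,x0,-res);ys=np.arange(y1,y0,-res)
    g=np.array([[x,y,z] for x in xs for y in ys]);uv=proj(c,g).astype(np.float32).reshape(len(xs),len(ys),2)
    im=cv2.remap(c['color'],uv[...,0],uv[...,1],cv2.INTER_LINEAR)[:,:,::-1].copy()
    im=cv2.convertScaleAbs(im,alpha=1.8,beta=10)
    for x in np.arange(np.ceil(x0/step)*step,x1,step):
        r=int((x1-x)/res);cv2.line(im,(0,r),(im.shape[1],r),(0,255,255),1);cv2.putText(im,f'{x:.2f}',(0,r-2),0,.35,(0,255,0),1)
    for y in np.arange(np.ceil(y0/step)*step,y1,step):
        k=int((y1-y)/res);cv2.line(im,(k,0),(k,im.shape[0]),(0,255,255),1);cv2.putText(im,f'{y:.2f}',(k+1,10),0,.35,(0,255,0),1)
    cv2.imwrite(f'pics/{f}.png',im)
E
python3 - <<'E'
from h import *
c=snap('top','t1'); ortho(c,0.18,0.58,-0.42,0.36,0.02,'o1',res=0.001)
for n,u,v,z in [('trayTL',262,167,.022),('TR',395,157,.022),('BR',398,211,.01),('BL',264,221,.01),('off',332,194,.04),('b1',257,254,.02),('b2',358,257,.02),('bin',186,233,.06),('trig',482,265,.118)]: print(n,unproj(c,u,v,z).round(3))
E
```

```text
trayTL [0.691 0.219 0.022]
TR [ 0.708 -0.141  0.022]
BR [ 0.562 -0.143  0.01 ]
BL [0.545 0.216 0.01 ]
off [0.608 0.032 0.04 ]
b1 [0.458 0.233 0.02 ]
b2 [ 0.443 -0.031  0.02 ]
bin [0.514 0.409 0.06 ]
trig [ 0.414 -0.316  0.118]
```

View pics/o1.png

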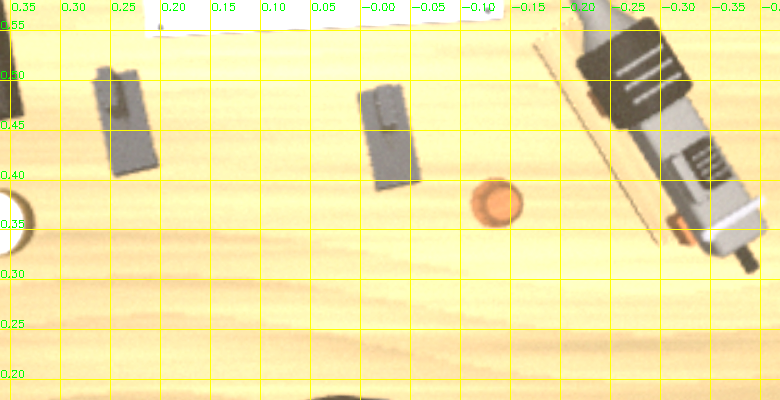

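```bash
python3 -m handwheel '[{"az":3.55,"tz":-0.03},{"az":3.55,"tz":-0.03},{"az":3.55,"tz":-0.03},{"az":3.6,"tz":-0.03},{"tx":0.025,"ty":-0.032},{"tx":0.025,"ty":-0.032},{"tx":0.025,"ty":-0.032},{"tx":0.025,"ty":-0.032},{"tx":0.025,"ty":-0.032},{"tx":0.025,"ty":-0.032}]'
python3 -m handwheel '[{"tx":0.025,"ty":-0.032},{"tx":0.025,"ty":-0.032},{"tx":0.025,"ty":-0.032},{"tx":0.025,"ty":-0.032},{"tx":0.025,"ty":-0.032},{"tx":0.025,"ty":-0.032},{"tx":0.025,"ty":-0.032},{"tx":0.025,"ty":-0.032},{"tx":0.025,"ty":-0.032},{"tx":0.02,"ty":-0.032}]'
python3 - <<'E'
from h import *
T,o=pose();print(o['ee_pos'],o['tcp_rot'])
c=snap('wrist','w1')
E
```

```text
[ 0.13539449 -0.53292044  0.23081947] [-1.79949219e+02 -2.29560000e-03  1.42544347e+01]$[0]: bad value
$[0]: bad value
```

View pics/w1.png

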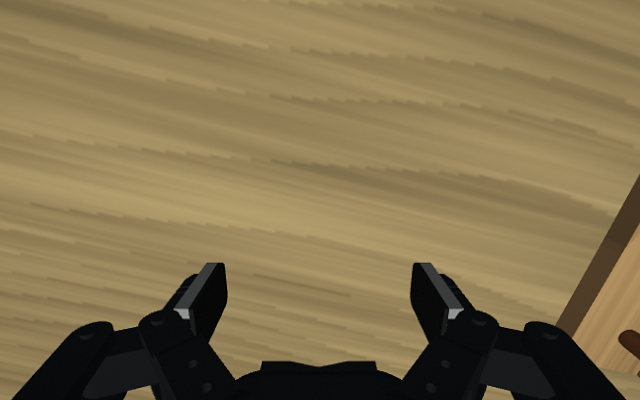

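The call was refused, so this picture only shows bare bench and the fingers. I'll use full rows.

```bash
python3 -m handwheel '[{"tx":0,"ty":0,"tz":-0.03,"ax":0,"ay":0,"az":3.55,"jaw":1},{"tx":0,"ty":0,"tz":-0.03,"ax":0,"ay":0,"az":3.55,"jaw":1},{"tx":0,"ty":0,"tz":-0.03,"ax":0,"ay":0,"az":3.55,"jaw":1},{"tx":0,"ty":0,"tz":-0.03,"ax":0,"ay":0,"az":3.6,"jaw":1},{"tx":0.025,"ty":-0.032,"tz":0,"ax":0,"ay":0,"az":0,"jaw":1},{"tx":0.025,"ty":-0.032,"tz":0,"ax":0,"ay":0,"az":0,"jaw":1},{"tx":0.025,"ty":-0.032,"tz":0,"ax":0,"ay":0,"az":0,"jaw":1},{"tx":0.025,"ty":-0.032,"tz":0,"ax":0,"ay":0,"az":0,"jaw":1},{"tx":0.025,"ty":-0.032,"tz":0,"ax":0,"ay":0,"az":0,"jaw":1},{"tx":0.025,"ty":-0.032,"tz":0,"ax":0,"ay":0,"az":0,"jaw":1}]'
```

```text
time: 1.5
ee_pos: [0.286, -0.3399, 0.3513]
tcp_rot: [180.0, -0.0, -0.0]
wrist_force: [0.7, -0.6, 1.2]
opening: 0.0853
grasp_force: 0.0
```

```bash
python3 -m handwheel '[{"tx":0.025,"ty":-0.032,"tz":0,"ax":0,"ay":0,"az":0,"jaw":1},{"tx":0.025,"ty":-0.032,"tz":0,"ax":0,"ay":0,"az":0,"jaw":1},{"tx":0.025,"ty":-0.032,"tz":0,"ax":0,"ay":0,"az":0,"jaw":1},{"tx":0.025,"ty":-0.032,"tz":0,"ax":0,"ay":0,"az":0,"jaw":1},{"tx":0.025,"ty":-0.032,"tz":0,"ax":0,"ay":0,"az":0,"jaw":1},{"tx":0.025,"ty":-0.032,"tz":0,"ax":0,"ay":0,"az":0,"jaw":1},{"tx":0.025,"ty":-0.032,"tz":0,"ax":0,"ay":0,"az":0,"jaw":1},{"tx":0.025,"ty":-0.032,"tz":0,"ax":0,"ay":0,"az":0,"jaw":1},{"tx":0.025,"ty":-0.032,"tz":0,"ax":0,"ay":0,"az":0,"jaw":1},{"tx":0.02,"ty":-0.032,"tz":0,"ax":0,"ay":0,"az":0,"jaw":1}]'
python3 - <<'E'
from h import *
T,o=pose();print(o['ee_pos'],o['tcp_rot'])
c=snap('wrist','w2')
im=cv2.convertScaleAbs(c['color'][:,:,::-1],alpha=1.6,beta=5); cv2.imwrite('pics/w2b.png',cv2.resize(im,(800,500),interpolation=cv2.INTER_CUBIC))
E
```

```text
time: 2.75
ee_pos: [0.5312, -0.0198, 0.351]
tcp_rot: [180.0, 0.0, 0.0]
wrist_force: [1.0, -0.5, 0.1]
opening: 0.0856
grasp_force: 0.0
[ 0.53115946 -0.01981396  0.35099353] [1.79997305e+02 1.86851711e-02 1.57594983e-02]
```

View pics/w2b.png

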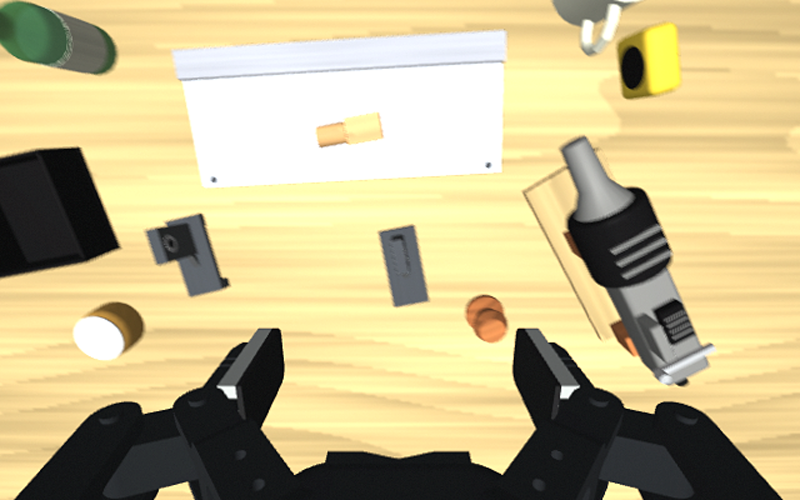

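Good view. In the 800-px picture the brackets are at (190,255) and (403,265). The offcut is at (350,130) with its stub to the left. The trigger is at (678,322) and the bin at upper left. Next I'll fit models to these.

```bash
cat > fit.py <<'E'
from h import *
from scipy.optimize import minimize
def box(x0,x1,y0,y1,z0,z1): return np.array([[x,y,z] for x in(x0,x1) for y in(y0,y1) for z in(z0,z1)])/1000
def parts(h): return [box(-50,50,-23,23,14,22),box(-50,-38,-23,23,0,22),box(34,50,-23,23,12,22),box(2,42,-7,7,22,h)]
A=np.arctan(12/88)
def pts(p,x,y,yaw,z=0.,tilt=A):
    M=(R.from_euler('z',yaw,degrees=True)*R.from_euler('y',tilt)).as_matrix()
    return p@M.T+[x,y,z+.038*np.sin(tilt)]
def render(c,ps,roi,S=4):
    u0,v0,u1,v1=roi;m=np.zeros(((v1-v0)*S,(u1-u0)*S),np.uint8)
    for p in ps:
        q=((proj(c,p)-[u0,v0]+.5)*S).astype(np.float32)
        cv2.fillConvexPoly(m,cv2.convexHull(q.round().astype(np.int32)),255)
    return cv2.resize(m,(u1-u0,v1-v0),interpolation=cv2.INTER_AREA)/255.
def fit(views,model,x0,h0=(.01,.01,6)):
    """views: (c,roi,mask); model(x,y,yaw)->list of point sets"""
    def cost(p): return np.mean([np.abs(render(c,model(*p),roi)-m).sum()/m.sum() for c,roi,m in views])
    best=None
    for dy in (-6,0,6):
        s=np.array([x0]*4,float);s[:,2]+=dy
        for i in range(3): s[i+1,i]+=h0[i]
        r=minimize(cost,x0,method='Nelder-Mead',options=dict(initial_simplex=s,xatol=1e-4,fatol=1e-4,maxiter=250))
        if best is None or r.fun<best.fun: best=r
    return best
def dark(c,roi,t=75):
    u0,v0,u1,v1=roi;a=c['color'][v0:v1,u0:u1].astype(int)
    return ((a.max(2)-a.min(2)<25)&(a.max(2)<t+20)).astype(float)
E
python3 - <<'E'
from fit import *
w=load('w2');t=load('t1')
for n,rw,rt,g in [('b1',(112,165,190,242),(238,225,278,282),(.46,.235,12)),('b2',(295,175,350,250),(338,228,378,285),(.445,-.03,12))]:
    vs=[(w,rw,dark(w,rw)),(t,rt,dark(t,rt))]
    print([int(v[2].sum()) for v in vs])
    for h in (86,72,58):
      for k in (0,1,2):
        r=fit(vs if k==0 else vs[k-1:k],lambda *p:[pts(q,*p) for q in parts(h)],g);print(n,h,k,r.x.round(4),round(r.fun,3))
# picks
for n,u,v,z in [('trTL',174,52,.022),('trTR',506,30,.022),('railBL',182,79,.022),('railBR',506,59,.022),('BR',500,171,.01),('BL',203,186,.01)]: print(n,unproj(w,u*.8,v*.8,z).round(4))
E
```

```text
[2272, 672]
b1 86 0 [ 0.4578  0.2343 13.3032] 0.14
b1 86 1 [ 0.4592  0.2321 10.9927] 0.151
b1 86 2 [ 0.4567  0.2353 12.9056] 0.106
b1 72 0 [ 0.4578  0.2351 14.8453] 0.121
b1 72 1 [ 0.4586  0.2339 18.2594] 0.126
b1 72 2 [ 0.4571  0.2354 13.6778] 0.097
b1 58 0 [ 0.4577  0.2348 14.2415] 0.16
b1 58 1 [ 0.4585  0.234  18.8205] 0.2
b1 58 2 [ 0.4579  0.2356 12.6295] 0.103
[1671, 652]
b2 86 0 [ 0.4437 -0.028  11.7548] 0.139
b2 86 1 [ 0.4453 -0.0281  9.5665] 0.142
b2 86 2 [ 0.442  -0.0278 10.8128] 0.124
b2 72 0 [ 0.4431 -0.0284 10.8725] 0.134
b2 72 1 [ 0.4453 -0.0281  9.5665] 0.142
b2 72 2 [ 0.4421 -0.0283 10.9379] 0.115
b2 58 0 [ 0.4433 -0.0279 10.977 ] 0.128
b2 58 1 [ 0.4453 -0.0281  9.5665] 0.142
b2 58 2 [ 0.4427 -0.0278 10.9598] 0.105
trTL [0.6915 0.2216 0.022 ]
trTR [ 0.7122 -0.1348  0.022 ]
railBL [0.6645 0.217  0.022 ]
railBR [ 0.6841 -0.137   0.022 ]
BR [ 0.5639 -0.1424  0.01  ]
BL [0.546  0.2162 0.01  ]
```

Run:
```python
from fit import *
w=load('w2');roi=(245,80,315,130);u0,v0,u1,v1=roi
a=w['color'][v0:v1,u0:u1].astype(int);m=((a[...,0]-a[...,2])>35).astype(float);print(m.sum())
th=np.linspace(0,2*np.pi,24,endpoint=False)
cyl=np.array([[12.5*np.cos(t),y,15+12.5*np.sin(t)] for t in th for y in(6,40)])/1000
P=[box(-15,15,-34,6,0,30),cyl]
r=fit([(w,roi,m)],lambda x,y,yaw:[pts(q,x,y,yaw,z=.01,tilt=0) for q in P],(.61,.03,8));print(r.x,r.fun)
for n,u,v in [('tl',0,150),('tr',80,148),('br',120,247),('bl',0,277)]: print(n,unproj(w,u*.8,v*.8,.06).round(3))
t=load('t1')
for u,v in [(157,211),(209,204),(217,255),(165,262)]: print(unproj(t,u,v,.06).round(3))
```

```text
1037.0
[ 0.61003019  0.03205047 10.34666186] 0.11526462079528049
tl [0.592 0.406 0.06 ]
tr [0.593 0.318 0.06 ]
br [0.483 0.298 0.06 ]
bl [0.446 0.45  0.06 ]
[0.573 0.485 0.06 ]
[0.588 0.351 0.06 ]
[0.456 0.329 0.06 ]
[0.442 0.46  0.06 ]
```

```bash
python3 -m handwheel '[{"tx":0.041,"ty":-0.019,"tz":0,"ax":0,"ay":0,"az":0,"jaw":0.2},{"tx":0.0405,"ty":-0.019,"tz":0,"ax":0,"ay":0,"az":0,"jaw":0.2},{"tx":0,"ty":0,"tz":0.02,"ax":0,"ay":0,"az":10,"jaw":0.2},{"tx":0,"ty":0,"tz":0.02,"ax":0,"ay":0,"az":10,"jaw":0.2},{"tx":0,"ty":0,"tz":0.02,"ax":0,"ay":0,"az":10,"jaw":0.2},{"tx":0,"ty":0,"tz":0.02,"ax":0,"ay":0,"az":10,"jaw":0.2},{"tx":0,"ty":0,"tz":0.02,"ax":0,"ay":0,"az":10,"jaw":0.2},{"tx":0,"ty":0,"tz":0.02,"ax":0,"ay":0,"az":10,"jaw":0.2},{"tx":0,"ty":0,"tz":0.02,"ax":0,"ay":0,"az":10,"jaw":0.2},{"tx":0,"ty":0,"tz":0.02,"ax":0,"ay":0,"az":9.7,"jaw":0.2}]'
```

```text
time: 4.05
ee_pos: [0.4655, -0.3122, 0.1933]
tcp_rot: [-165.5, 10.2, -41.1]
wrist_force: [1.2, -0.6, 1.0]
opening: 0.0511
grasp_force: 0.0
```

Run:
```python
from h import *
T,o=pose();print(o['time'],o['q'].round(1),o['qd'].round(1),o['ee_pos'],o['tcp_rot'],o['wrist_force'])
```

```text
4.05 [-41.1  15.5  16.1 100.9  14.4 179.9] [-39.1   2.8 -17.2  -2.3  10.   -0. ] [ 0.46546642 -0.31223261  0.19330515] [-165.54594308   10.19752088  -41.08088011] [ 1.19353518 -0.58463616  0.96415692]
```

```bash
python3 -m handwheel '[{"tx":0,"ty":0,"tz":-0.02,"ax":0,"ay":0,"az":-10,"jaw":0.2},{"tx":0,"ty":0,"tz":-0.02,"ax":0,"ay":0,"az":-10,"jaw":0.2},{"tx":0,"ty":0,"tz":-0.02,"ax":0,"ay":0,"az":-10,"jaw":0.2},{"tx":0,"ty":0,"tz":-0.02,"ax":0,"ay":0,"az":0,"jaw":0.2},{"tx":0,"ty":0,"tz":0,"ax":0,"ay":0,"az":0,"jaw":0.2},{"tx":0,"ty":0,"tz":0,"ax":0,"ay":0,"az":0,"jaw":0.2},{"tx":0,"ty":0,"tz":0,"ax":0,"ay":0,"az":0,"jaw":0.2},{"tx":0,"ty":0,"tz":0,"ax":0,"ay":0,"az":0,"jaw":0.2},{"tx":0,"ty":0,"tz":0,"ax":0,"ay":0,"az":0,"jaw":0.2},{"tx":0,"ty":0,"tz":0,"ax":0,"ay":0,"az":0,"jaw":0.2}]'
cat >> h.py <<'E'
def delta(p,yaw,tilt=0):
    """shift in present tool axes and then turn (rotvec in tool axes) to reach world p, R=Rz(yaw)*Ry(tilt)*Rx(180)"""
    T,o=pose();D=(R.from_euler('z',yaw,degrees=True)*R.from_euler('y',tilt,degrees=True)*R.from_euler('x',180,degrees=True))
    s=T[:3,:3].T@(np.array(p)-T[:3,3]); w=(R.from_matrix(T[:3,:3]).inv()*D).as_rotvec(degrees=True)
    print('t',o['time'],'pos',o['ee_pos'].round(4),'rot',o['tcp_rot'].round(2),'q',o['q'].round(0),'open',round(o['opening'],4),'F',o['wrist_force'].round(1),'g',round(o['grasp_force'],1),'\n  shift',s.round(4),'turn',w.round(2))
E
python3 -c "
from h import *
delta((.6125,.018,.2),100.3)"
```

```text
time: 5.3
ee_pos: [0.4638, -0.335, 0.2704]
tcp_rot: [-162.5, 1.7, -11.9]
wrist_force: [0.3, -0.2, -0.2]
opening: 0.0511
grasp_force: 0.0
t 5.3 pos [ 0.4638 -0.335   0.2704] rot [-162.53    1.71  -11.92] q [-43.  20.  30. 111.  14. 148.] open 0.0511 F [ 0.3 -0.2 -0.2] g 0.0 
  shift [ 0.0747 -0.3383  0.178 ] turn [ -13.15  -15.99 -111.47]
```

```bash
python3 -m handwheel '[{"tx":0,"ty":0,"tz":0,"ax":-1.2,"ay":-1.45,"az":-10.1,"jaw":0.2},{"tx":0,"ty":0,"tz":0,"ax":-1.2,"ay":-1.45,"az":-10.1,"jaw":0.2},{"tx":0,"ty":0,"tz":0,"ax":-1.2,"ay":-1.45,"az":-10.1,"jaw":0.2},{"tx":0,"ty":0,"tz":0,"ax":-1.2,"ay":-1.45,"az":-10.1,"jaw":0.2},{"tx":0,"ty":0,"tz":0,"ax":-1.2,"ay":-1.45,"az":-10.1,"jaw":0.2},{"tx":0,"ty":0,"tz":0,"ax":-1.2,"ay":-1.45,"az":-10.1,"jaw":0.2},{"tx":0,"ty":0,"tz":0,"ax":-1.2,"ay":-1.45,"az":-10.1,"jaw":0.2},{"tx":0,"ty":0,"tz":0,"ax":-1.2,"ay":-1.45,"az":-10.1,"jaw":0.2},{"tx":0,"ty":0,"tz":0,"ax":-1.2,"ay":-1.45,"az":-10.1,"jaw":0.2},{"tx":0,"ty":0,"tz":0,"ax":-1.2,"ay":-1.45,"az":-10.1,"jaw":0.2}]'
python3 -c "
from h import *
delta((.6125,.018,.2),100.3)"
```

```text
time: 6.55
ee_pos: [0.4639, -0.335, 0.2705]
tcp_rot: [-178.7, -1.3, 90.2]
wrist_force: [-0.3, -0.4, -0.3]
opening: 0.0512
grasp_force: 0.0
t 6.55 pos [ 0.4639 -0.335   0.2705] rot [-178.72   -1.27   90.15] q [-36.  11.  21. 102.   0.  54.] open 0.0512 F [-0.3 -0.4 -0.3] g 0.0 
  shift [0.3509 0.1512 0.0749] turn [ -1.16  -1.38 -10.13]
```

```bash
python3 -m handwheel '[{"tx":0,"ty":0,"tz":0,"ax":-1.16,"ay":-1.38,"az":-10.1,"jaw":0.2},{"tx":0.0356,"ty":0.0233,"tz":0.008,"ax":0,"ay":0,"az":0,"jaw":0.2},{"tx":0.0356,"ty":0.0233,"tz":0.008,"ax":0,"ay":0,"az":0,"jaw":0.2},{"tx":0.0356,"ty":0.0233,"tz":0.008,"ax":0,"ay":0,"az":0,"jaw":0.2},{"tx":0.0356,"ty":0.0233,"tz":0.008,"ax":0,"ay":0,"az":0,"jaw":0.2},{"tx":0.0356,"ty":0.0233,"tz":0.008,"ax":0,"ay":0,"az":0,"jaw":0.2},{"tx":0.0356,"ty":0.0233,"tz":0.008,"ax":0,"ay":0,"az":0,"jaw":0.2},{"tx":0.0356,"ty":0.0233,"tz":0.008,"ax":0,"ay":0,"az":0,"jaw":0.2},{"tx":0.0356,"ty":0.0233,"tz":0.008,"ax":0,"ay":0,"az":0,"jaw":0.2},{"tx":0.0356,"ty":0.0233,"tz":0.008,"ax":0,"ay":0,"az":0,"jaw":0.2}]'
python3 -c "
from h import *
delta((.6125,.018,.016),100.3)"
```

```text
time: 7.8
ee_pos: [0.6155, 0.0181, 0.1984]
tcp_rot: [-180.0, -0.0, 99.9]
wrist_force: [-0.1, -0.3, -0.2]
opening: 0.0512
grasp_force: 0.0
t 7.8 pos [0.6155 0.0181 0.1984] rot [-1.7997e+02 -5.0000e-02  9.9930e+01] q [ 2. 14. 16. 93.  0. 82.] open 0.0512 F [-0.1 -0.3 -0.2] g 0.0 
  shift [ 0.0002 -0.0029  0.1824] turn [-0.03 -0.05 -0.37]
```

```bash
python3 -m handwheel '[{"tx":0,"ty":-0.003,"tz":0.0304,"ax":0,"ay":0,"az":0,"jaw":0.2},{"tx":0,"ty":0,"tz":0.0304,"ax":0,"ay":0,"az":0,"jaw":0.2},{"tx":0,"ty":0,"tz":0.0304,"ax":0,"ay":0,"az":0,"jaw":0.2},{"tx":0,"ty":0,"tz":0.0304,"ax":0,"ay":0,"az":0,"jaw":0.2},{"tx":0,"ty":0,"tz":0.0304,"ax":0,"ay":0,"az":0,"jaw":0.2},{"tx":0,"ty":0,"tz":0.0304,"ax":0,"ay":0,"az":0,"jaw":0.2},{"tx":0,"ty":0,"tz":0,"ax":0,"ay":0,"az":0,"jaw":0.2},{"tx":0,"ty":0,"tz":0,"ax":0,"ay":0,"az":0,"jaw":-1},{"tx":0,"ty":0,"tz":0,"ax":0,"ay":0,"az":0,"jaw":-1},{"tx":0,"ty":0,"tz":0,"ax":0,"ay":0,"az":0,"jaw":-1}]' 40
python3 -c "
from h import *
delta((.515,.406,.2),100.3)"
```

```text
time: 9.05
ee_pos: [0.613, 0.0164, 0.018]
tcp_rot: [179.9, -0.0, 99.9]
wrist_force: [-0.0, -0.2, 6.8]
opening: 0.0294
grasp_force: 40.5
t 9.05 pos [0.613  0.0164 0.018 ] rot [ 1.7988e+02 -3.0000e-02  9.9920e+01] q [ 2. 15. -3. 73.  0. 82.] open 0.0294 F [-0.  -0.2  6.8] g 40.5 
  shift [ 0.4008 -0.029  -0.1819] turn [ 0.12 -0.03 -0.38]
```

```bash
python3 -m handwheel '[{"tx":0,"ty":0,"tz":-0.035,"ax":0,"ay":0,"az":0,"jaw":-1},{"tx":0,"ty":0,"tz":-0.05,"ax":0,"ay":0,"az":0,"jaw":-1},{"tx":0,"ty":0,"tz":-0.045,"ax":0,"ay":0,"az":0,"jaw":-1},{"tx":0.04,"ty":-0.003,"tz":0,"ax":0,"ay":0,"az":0,"jaw":-1},{"tx":0.05,"ty":-0.004,"tz":0,"ax":0,"ay":0,"az":0,"jaw":-1},{"tx":0.05,"ty":-0.004,"tz":0,"ax":0,"ay":0,"az":0,"jaw":-1},{"tx":0.05,"ty":-0.004,"tz":0,"ax":0,"ay":0,"az":0,"jaw":-1},{"tx":0.05,"ty":-0.004,"tz":0,"ax":0,"ay":0,"az":0,"jaw":-1},{"tx":0.05,"ty":-0.004,"tz":0,"ax":0,"ay":0,"az":0,"jaw":-1},{"tx":0.05,"ty":-0.004,"tz":0,"ax":0,"ay":0,"az":0,"jaw":-1}]'
python3 -c "
from h import *
delta((.518,.389,.05),100.3)"
```

```text
time: 10.3
ee_pos: [0.5264, 0.3481, 0.1471]
tcp_rot: [180.0, -0.1, 99.9]
wrist_force: [0.8, -0.3, 0.1]
opening: 0.0291
grasp_force: 39.7
t 10.3 pos [0.5264 0.3481 0.1471] rot [ 1.7999e+02 -7.0000e-02  9.9920e+01] q [ 33.  15.  13.  87.   0. 114.] open 0.0291 F [ 0.8 -0.3  0.1] g 39.7 
  shift [ 0.0416 -0.0012  0.0971] turn [ 0.01 -0.07 -0.38]
```

```bash
python3 -m handwheel '[{"tx":0.041,"ty":-0.001,"tz":0,"ax":0,"ay":0,"az":0,"jaw":-1},{"tx":0,"ty":0,"tz":0.03,"ax":0,"ay":0,"az":0,"jaw":-1},{"tx":0,"ty":0,"tz":0.03,"ax":0,"ay":0,"az":0,"jaw":-1},{"tx":0,"ty":0,"tz":0.03,"ax":0,"ay":0,"az":0,"jaw":-1},{"tx":0,"ty":0,"tz":0,"ax":0,"ay":0,"az":0,"jaw":-1},{"tx":0,"ty":0,"tz":0,"ax":0,"ay":0,"az":0,"jaw":0.1},{"tx":0,"ty":0,"tz":0,"ax":0,"ay":0,"az":0,"jaw":0.1},{"tx":0,"ty":0,"tz":-0.03,"ax":0,"ay":0,"az":0,"jaw":0.1},{"tx":0,"ty":0,"tz":-0.05,"ax":0,"ay":0,"az":0,"jaw":0.1},{"tx":0,"ty":0,"tz":-0.05,"ax":0,"ay":0,"az":0,"jaw":0.1}]'
python3 - <<'E'
from fit import *
t=snap('top','t2');b=load('t1')
roi=(238,225,278,282)
r=fit([(t,roi,dark(t,roi))],lambda *p:[pts(q,*p) for q in parts(72)],(.4575,.235,13));print(r.x,r.fun)
s=snap('scene','s2'); d=cv2.absdiff(t['color'],b['color']).max(2)>40
print([cv2.boundingRect((d[v0:v1,u0:u1]).astype(np.uint8)) for u0,v0,u1,v1 in [(315,180,350,205),(238,225,278,282),(338,228,378,285)]])
c=s['color'][140:260,220:460,::-1]; cv2.imwrite('pics/s2c.png',cv2.resize(cv2.convertScaleAbs(c,alpha=1.5),None,fx=3.2,fy=3.2,interpolation=cv2.INTER_CUBIC))
delta((.48,.235,.2),193)
E
```

```text
time: 11.55
ee_pos: [0.5189, 0.3867, 0.1893]
tcp_rot: [180.0, -0.1, 99.9]
wrist_force: [0.6, 0.0, 0.3]
opening: 0.0466
grasp_force: 0.0
[ 0.45718066  0.23531111 13.70019914] 0.09667366946778712
[(3, 6, 29, 16), (0, 0, 0, 0), (0, 0, 0, 0)]
t 11.65 pos [0.5206 0.3879 0.1946] rot [179.48  -0.33  99.92] q [ 37.  18.  21.  92.   0. 117.] open 0.047 F [ 0.  -0.1  0.4] g 0.0 
  shift [-0.1436 -0.0663 -0.0068] turn [  0.67   0.17 -93.08]
```

View pics/s2c.png

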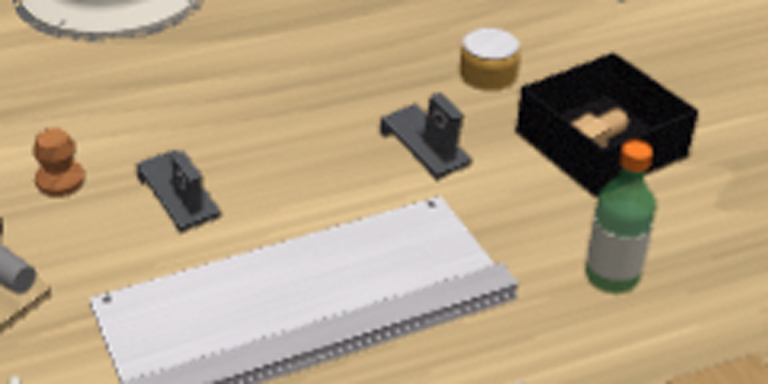

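Offcut is in the bin at (600,125). The right-hand bracket (430,135) is visibly the taller one and the left-hand one (180,185) the lower. Next I'll turn the tool for the taller bracket.

```bash
python3 -m handwheel '[{"tx":0,"ty":0,"tz":0,"ax":0,"ay":0,"az":-9.36,"jaw":0.1},{"tx":0,"ty":0,"tz":0,"ax":0,"ay":0,"az":-9.36,"jaw":0.1},{"tx":0,"ty":0,"tz":0,"ax":0,"ay":0,"az":-9.36,"jaw":0.1},{"tx":0,"ty":0,"tz":0,"ax":0,"ay":0,"az":-9.36,"jaw":0.1},{"tx":0,"ty":0,"tz":0,"ax":0,"ay":0,"az":-9.36,"jaw":0.1},{"tx":0,"ty":0,"tz":0,"ax":0,"ay":0,"az":-9.36,"jaw":0.1},{"tx":0,"ty":0,"tz":0,"ax":0,"ay":0,"az":-9.36,"jaw":0.1},{"tx":0,"ty":0,"tz":0,"ax":0,"ay":0,"az":-9.36,"jaw":0.1},{"tx":0,"ty":0,"tz":0,"ax":0,"ay":0,"az":-9.36,"jaw":0.1},{"tx":0,"ty":0,"tz":0,"ax":0,"ay":0,"az":-9.36,"jaw":0.1}]'
python3 - <<'E'
from fit import *
for z in (28,108):
  p=pts(np.array([[.022,0,z/1000]]),.4577,.2348,13.5)[0];print(p); delta(p,193.5,-7.77)
E
```

```text
time: 12.9
ee_pos: [0.5191, 0.3868, 0.1874]
tcp_rot: [179.9, 0.0, -166.2]
wrist_force: [-0.6, -0.4, -0.5]
opening: 0.0469
grasp_force: 0.0
[0.48257462 0.24077187 0.02990506]
t 12.9 pos [0.5191 0.3868 0.1874] rot [ 1.7992e+02  4.0000e-02 -1.6617e+02] q [37. 18. 20. 92.  0. 23.] open 0.0469 F [-0.6 -0.4 -0.5] g 0.0 
  shift [ 0.0705 -0.1333  0.1573] turn [0.06 7.81 0.33]
[0.49308502 0.24329519 0.10917147]
t 12.9 pos [0.5191 0.3868 0.1874] rot [ 1.7992e+02  4.0000e-02 -1.6617e+02] q [37. 18. 20. 92.  0. 23.] open 0.0469 F [-0.6 -0.4 -0.5] g 0.0 
  shift [ 0.0596 -0.1333  0.078 ] turn [0.06 7.81 0.33]
```

```bash
python3 -m handwheel '[{"tx":0.01,"ty":-0.026,"tz":0,"ax":0,"ay":0,"az":0,"jaw":0.1},{"tx":0.01,"ty":-0.027,"tz":0,"ax":0,"ay":0,"az":0,"jaw":0.1},{"tx":0.01,"ty":-0.027,"tz":0,"ax":0,"ay":0,"az":0,"jaw":0.1},{"tx":0.01,"ty":-0.027,"tz":0,"ax":0,"ay":0,"az":0,"jaw":0.1},{"tx":0.01,"ty":-0.026,"tz":0,"ax":0,"ay":0,"az":0.33,"jaw":0.1},{"tx":0,"ty":0,"tz":0,"ax":0,"ay":2.6,"az":0,"jaw":0.1},{"tx":0,"ty":0,"tz":0,"ax":0,"ay":2.6,"az":0,"jaw":0.1},{"tx":0,"ty":0,"tz":0,"ax":0,"ay":2.6,"az":0,"jaw":0.1},{"tx":0,"ty":0,"tz":0,"ax":0,"ay":0,"az":0,"jaw":0.1},{"tx":0,"ty":0,"tz":0,"ax":0,"ay":0,"az":0,"jaw":0.1}]'
python3 - <<'E'
from fit import *
w=snap('wrist','w3'); im=w['color'][:,:,::-1].copy()
im=cv2.convertScaleAbs(im,alpha=1.6)
for h,col in((72,(0,255,0)),(86,(0,0,255))):
  for q in parts(h)[::3]:
    cv2.polylines(im,[cv2.convexHull(proj(w,pts(q,.4577,.2348,13.5)).astype(np.float32)).astype(int)],True,col,1)
cv2.imwrite('pics/w3b.png',im)
p=pts(np.array([[.022,0,.028]]),.4577,.2348,13.5)[0]; delta(p,193.5,-7.77)
E
```

```text
time: 14.15
ee_pos: [0.5015, 0.2458, 0.1868]
tcp_rot: [179.9, -7.7, -166.8]
wrist_force: [0.1, 0.1, 0.2]
opening: 0.0471
grasp_force: 0.0
t 14.2 pos [0.5013 0.2457 0.1869] rot [ 179.94   -7.75 -166.79] q [25. 13. 14. 98.  2. 12.] open 0.0467 F [-0.5 -0.1  0.7] g 0.0 
  shift [-0.0019 -0.0007  0.1582] turn [ 0.1   0.02 -0.29]
```

View pics/w3b.png

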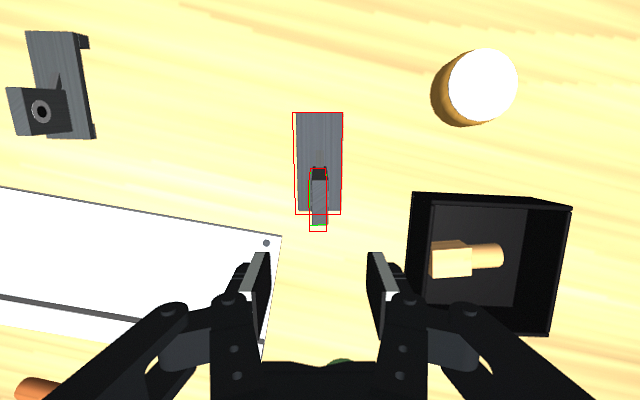

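Overlay matches well, with the web at (318,200). Its end fits the 72 mm model, so this is bracket_mid and the other must be bracket_low. Descend and grip.

```bash
python3 -m handwheel '[{"tx":-0.002,"ty":-0.0005,"tz":0.032,"ax":0,"ay":0,"az":-0.3,"jaw":0.1},{"tx":0,"ty":0,"tz":0.032,"ax":0,"ay":0,"az":0,"jaw":0.1},{"tx":0,"ty":0,"tz":0.032,"ax":0,"ay":0,"az":0,"jaw":0.1},{"tx":0,"ty":0,"tz":0.032,"ax":0,"ay":0,"az":0,"jaw":0.1},{"tx":0,"ty":0,"tz":0.03,"ax":0,"ay":0,"az":0,"jaw":0.1},{"tx":0,"ty":0,"tz":0,"ax":0,"ay":0,"az":0,"jaw":0.1},{"tx":0,"ty":0,"tz":0,"ax":0,"ay":0,"az":0,"jaw":-1},{"tx":0,"ty":0,"tz":0,"ax":0,"ay":0,"az":0,"jaw":-1},{"tx":0,"ty":0,"tz":0,"ax":0,"ay":0,"az":0,"jaw":-1},{"tx":0,"ty":0,"tz":0,"ax":0,"ay":0,"az":0,"jaw":-1}]' 70
python3 - <<'E'
from fit import *
p=pts(np.array([[.022,0,.028]]),.4577,.2348,13.5)[0]; delta(p,193.5,-7.77)
E
```

```text
time: 15.45
ee_pos: [0.4834, 0.2413, 0.0314]
tcp_rot: [179.9, -7.7, -166.5]
wrist_force: [0.1, 0.6, 6.9]
opening: 0.0129
grasp_force: 68.1
t 15.45 pos [0.4834 0.2413 0.0314] rot [ 179.88   -7.67 -166.49] q [26. 12. -4. 81.  2. 12.] open 0.0129 F [0.1 0.6 6.9] g 68.1 
  shift [ 0.0007 -0.0003  0.0017] turn [0.12 0.1  0.01]
```

```bash
python3 -m handwheel '[{"tx":0,"ty":0,"tz":-0.025,"ax":0,"ay":0,"az":0,"jaw":-1},{"tx":0,"ty":0,"tz":-0.03,"ax":0,"ay":-2.6,"az":0,"jaw":-1},{"tx":0,"ty":0,"tz":-0.03,"ax":0,"ay":-2.6,"az":0,"jaw":-1},{"tx":0,"ty":0,"tz":0,"ax":0,"ay":-2.57,"az":0,"jaw":-1},{"tx":0,"ty":0,"tz":0,"ax":0,"ay":0,"az":3.5,"jaw":-1},{"tx":0,"ty":0,"tz":0,"ax":0,"ay":0,"az":3.5,"jaw":-1},{"tx":0,"ty":0,"tz":0,"ax":0,"ay":0,"az":3.5,"jaw":-1},{"tx":0,"ty":0,"tz":0,"ax":0,"ay":0,"az":0,"jaw":-1},{"tx":0,"ty":0,"tz":0,"ax":0,"ay":0,"az":0,"jaw":-1},{"tx":0,"ty":0,"tz":0,"ax":0,"ay":0,"az":0,"jaw":-1}]'
python3 - <<'E'
from fit import *
delta((.6637,.132,.09),183)
E
```

```text
time: 16.7
ee_pos: [0.4924, 0.2431, 0.1139]
tcp_rot: [179.9, -0.1, -177.0]
wrist_force: [0.2, 0.1, -6.4]
opening: 0.0136
grasp_force: 69.0
t 16.7 pos [0.4924 0.2431 0.1139] rot [ 1.7993e+02 -9.0000e-02 -1.7697e+02] q [26.  4. -4. 82.  0. 23.] open 0.0136 F [ 0.2  0.1 -6.4] g 69.0 
  shift [-0.1653 -0.1201  0.0235] turn [ 0.07 -0.09  0.03]
```

```bash
python3 -m handwheel '[{"tx":-0.0276,"ty":-0.02,"tz":0,"ax":0,"ay":0,"az":0,"jaw":-1},{"tx":-0.0276,"ty":-0.02,"tz":0,"ax":0,"ay":0,"az":0,"jaw":-1},{"tx":-0.0276,"ty":-0.02,"tz":0,"ax":0,"ay":0,"az":0,"jaw":-1},{"tx":-0.0276,"ty":-0.02,"tz":0,"ax":0,"ay":0,"az":0,"jaw":-1},{"tx":-0.0276,"ty":-0.02,"tz":0,"ax":0,"ay":0,"az":0,"jaw":-1},{"tx":-0.0275,"ty":-0.02,"tz":0,"ax":0,"ay":0,"az":0,"jaw":-1},{"tx":0,"ty":0,"tz":0.024,"ax":0,"ay":0,"az":0,"jaw":-1},{"tx":0,"ty":0,"tz":0.02,"ax":0,"ay":0,"az":0,"jaw":-1},{"tx":0,"ty":0,"tz":0.01,"ax":0,"ay":0,"az":0,"jaw":-1},{"tx":0,"ty":0,"tz":0.01,"ax":0,"ay":0,"az":0,"jaw":-1}]'
python3 - <<'E'
from fit import *
delta((.6637,.132,.039),183)
E
```

```text
time: 17.95
ee_pos: [0.6638, 0.1324, 0.0499]
tcp_rot: [179.9, -0.0, -177.0]
wrist_force: [-17.4, -3.8, 62.9]
opening: 0.0131
grasp_force: 79.9
t 17.95 pos [0.6638 0.1324 0.0499] rot [ 1.7991e+02 -4.0000e-02 -1.7697e+02] q [11. 23. 11. 78.  0.  8.] open 0.0131 F [-17.4  -3.8  62.9] g 79.9 
  shift [ 0.0001 -0.0004  0.0109] turn [ 0.09 -0.04  0.03]
```

```bash
python3 -m handwheel '[{"tx":0,"ty":0,"tz":-0.005,"ax":0,"ay":0,"az":0,"jaw":-1},{"tx":0,"ty":0,"tz":-0.005,"ax":0,"ay":0,"az":0,"jaw":-1},{"tx":0,"ty":0,"tz":-0.005,"ax":0,"ay":0,"az":0,"jaw":-1},{"tx":0,"ty":0,"tz":-0.005,"ax":0,"ay":0,"az":0,"jaw":-1},{"tx":0,"ty":0,"tz":0,"ax":0,"ay":0,"az":0,"jaw":-1},{"tx":0,"ty":0,"tz":0,"ax":0,"ay":0,"az":0,"jaw":-1},{"tx":0,"ty":0,"tz":0,"ax":0,"ay":0,"az":0,"jaw":-1},{"tx":0,"ty":0,"tz":0,"ax":0,"ay":0,"az":0,"jaw":-1},{"tx":0,"ty":0,"tz":0,"ax":0,"ay":0,"az":0,"jaw":-1},{"tx":0,"ty":0,"tz":0,"ax":0,"ay":0,"az":0,"jaw":-1}]'
python3 - <<'E'
from fit import *
delta((.6637,.132,.039),183)
s=snap('scene','s4');w=snap('wrist','w4')
a=cv2.resize(cv2.convertScaleAbs(s['color'][150:270,280:440,::-1],alpha=1.6),(480,360),interpolation=cv2.INTER_CUBIC)
b=cv2.resize(cv2.convertScaleAbs(w['color'][40:360,190:450,::-1],alpha=1.6),(292,360))
cv2.imwrite('pics/s4b.png',np.hstack([a,b]))
E
```

```text
time: 19.2
ee_pos: [0.6639, 0.132, 0.0696]
tcp_rot: [179.9, -0.1, -177.0]
wrist_force: [1.3, -0.5, -6.8]
opening: 0.0136
grasp_force: 69.4
t 19.2 pos [0.6639 0.132  0.0696] rot [ 1.7992e+02 -8.0000e-02 -1.7701e+02] q [11. 22. 13. 81.  0.  8.] open 0.0136 F [ 1.3 -0.5 -6.8] g 69.4 
  shift [ 0.0001 -0.      0.0306] turn [ 0.08 -0.08 -0.01]
```

View pics/s4b.png

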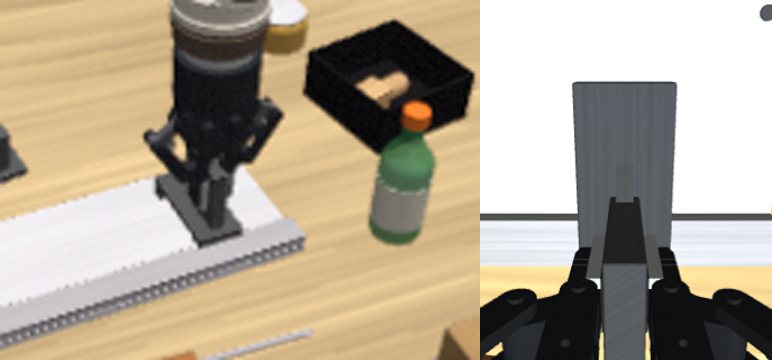

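```bash
cat > grip.py <<'E'
from fit import *
from scipy.optimize import least_squares
def gripfit(own,px,x0=(22,30,0,5)):
    """bracket in tool frame: TCP at own (a,b), side s, toe-down th deg (tool x = -own x)"""
    own=np.array(own,float);px=np.array(px,float)
    c=optics.camera('wrist');cam=dict(K=c['K'],k1=c['k1'],X=c['mount'])
    def P(p):
        a,b,s,th=p;t=np.radians(th)
        x=-(own[:,0]-a);z=-(own[:,2]-b);z0=z+19
        return np.c_[x*np.cos(t)-z0*np.sin(t),own[:,1]+s,x*np.sin(t)+z0*np.cos(t)-19]/1000
    r=least_squares(lambda p:(proj(cam,P(p))-px).ravel(),x0,loss='soft_l1');print(r.x.round(2));print((proj(cam,P(r.x))-px).round(1));return r.x
E
python3 - <<'E'
from grip import *
# tool y = image right
gripfit([(-50,-23,22),(-50,23,22),(2,-7,72),(2,7,72),(2,-7,22),(2,7,22)],[(271.8,113),(365,113),(299.3,275.6),(339.3,275.6),(305.6,215),(330.4,215)])
E
```

```text
[18.67 39.59 -0.27 -8.29]
[[-4.   0.2]
 [ 4.2  0.3]
 [ 0.9 -0.2]
 [-2.5 -0.2]
 [-0.5  0. ]
 [ 1.4  0. ]]
```

Run:
```python
from grip import *
w=load('w4');s=load('s4')
T,o=pose();c=optics.camera('wrist')
def P(q,p):
    a,b,sd,th=p;t=np.radians(th);q=q*1000
    x=-(q[:,0]-a);z0=-(q[:,2]-b)+19
    L=np.c_[x*np.cos(t)-z0*np.sin(t),q[:,1]+sd,x*np.sin(t)+z0*np.cos(t)-19]/1000
    return L@T[:3,:3].T+T[:3,3]
rows=[]
for c,(u0,v0,u1,v1),f in((w,(240,100,400,300),2),(s,(300,180,380,240),4)):
  cols=[]
  for p in((22,29.5,0,9),(18.7,39.6,0,-8.3),(22,29.5,0,0)):
    if f==4:p=(*p[:2],p[2],p[3])
    im=cv2.resize(cv2.convertScaleAbs(c['color'][v0:v1,u0:u1,::-1],alpha=1.7),None,fx=f,fy=f,interpolation=cv2.INTER_CUBIC)
    for q in parts(72):
      h=cv2.convexHull(((proj(c,P(q,p))-[u0,v0]+.5)*f).astype(np.float32)).astype(int);cv2.polylines(im,[h],True,(0,0,255),1)
    cols.append(cv2.resize(im,(266,332 if f==2 else 200)))
  rows.append(np.hstack(cols))
cv2.imwrite('pics/hyp.png',np.vstack(rows))
```

```text
(no output)
```

View pics/hyp.png

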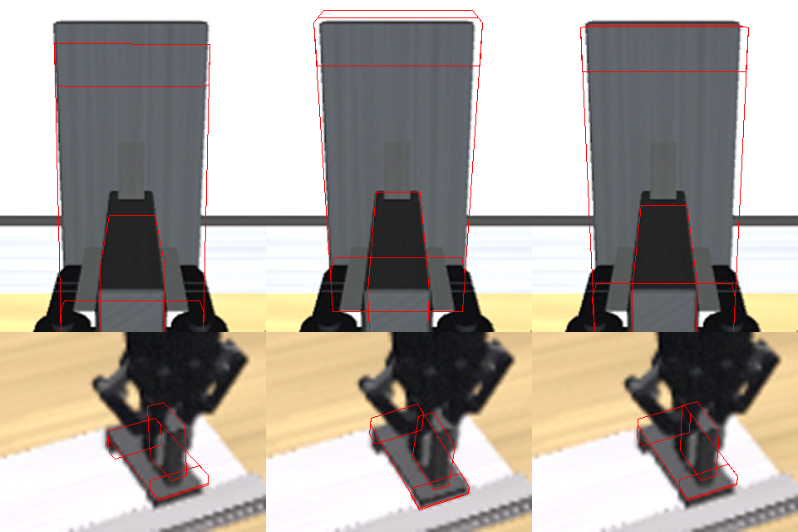

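```bash
python3 -m handwheel '[{"tx":0,"ty":0,"tz":0.004,"ax":0,"ay":0,"az":0,"jaw":-1},{"tx":0,"ty":0,"tz":0.004,"ax":0,"ay":0,"az":0,"jaw":-1},{"tx":0,"ty":0,"tz":0.004,"ax":0,"ay":0,"az":0,"jaw":-1},{"tx":0,"ty":0,"tz":0.003,"ax":0,"ay":0,"az":0,"jaw":-1},{"tx":0,"ty":0,"tz":0.002,"ax":0,"ay":0,"az":0,"jaw":-1},{"tx":0,"ty":0,"tz":0,"ax":0,"ay":0,"az":0,"jaw":-1},{"tx":0,"ty":0,"tz":0,"ax":0,"ay":0,"az":0,"jaw":-1},{"tx":0,"ty":0,"tz":0,"ax":0,"ay":0,"az":0,"jaw":-1},{"tx":0,"ty":0,"tz":0,"ax":0,"ay":0,"az":0,"jaw":-1},{"tx":0,"ty":0,"tz":0,"ax":0,"ay":0,"az":0,"jaw":-1}]'
python3 - <<'E'
from fit import *
delta((.6637,.132,.039),183); print(telemetry.get_obs()['torque'])
w=snap('wrist','w5')
E
```

```text
time: 20.65
ee_pos: [0.6638, 0.132, 0.0527]
tcp_rot: [179.9, -0.1, -177.0]
wrist_force: [-0.4, 0.3, -6.5]
opening: 0.0132
grasp_force: 69.4
t 20.65 pos [0.6638 0.132  0.0527] rot [ 1.7992e+02 -8.0000e-02 -1.7701e+02] q [11. 23. 11. 79.  0.  8.] open 0.0132 F [-0.4  0.3 -6.5] g 69.4 
  shift [ 0.0001 -0.      0.0137] turn [ 0.08 -0.08 -0.01]
[-0.02894186 -0.08462712  0.02973418]
```

```bash
python3 -m handwheel '[{"tx":0,"ty":0,"tz":0.001,"ax":0,"ay":0,"az":0,"jaw":-1},{"tx":0,"ty":0,"tz":0.001,"ax":0,"ay":0,"az":0,"jaw":-1},{"tx":0,"ty":0,"tz":0.0005,"ax":0,"ay":0,"az":0,"jaw":-1},{"tx":0,"ty":0,"tz":0,"ax":0,"ay":0,"az":0,"jaw":-1},{"tx":0,"ty":0,"tz":0,"ax":0,"ay":0,"az":0,"jaw":-1},{"tx":0,"ty":0,"tz":0,"ax":0,"ay":0,"az":0,"jaw":-1},{"tx":0,"ty":0,"tz":0,"ax":0,"ay":0,"az":0,"jaw":-1},{"tx":0,"ty":0,"tz":0,"ax":0,"ay":0,"az":0,"jaw":-1},{"tx":0,"ty":0,"tz":0,"ax":0,"ay":0,"az":0,"jaw":-1},{"tx":0,"ty":0,"tz":0,"ax":0,"ay":0,"az":0,"jaw":-1}]'
python3 - <<'E'
from fit import *
delta((.6637,.132,.039),183); print(telemetry.get_obs()['torque'])
E
```

```text
time: 21.95
ee_pos: [0.6638, 0.132, 0.0501]
tcp_rot: [179.9, -0.1, -177.0]
wrist_force: [-1.0, -0.6, -5.1]
opening: 0.013
grasp_force: 69.6
t 21.95 pos [0.6638 0.132  0.0501] rot [ 1.7992e+02 -8.0000e-02 -1.7701e+02] q [11. 23. 11. 79.  0.  8.] open 0.013 F [-1.  -0.6 -5.1] g 69.6 
  shift [ 0.0001 -0.0001  0.0111] turn [ 0.08 -0.08 -0.01]
[-0.03917388  0.12716913 -0.0237266 ]
```

```bash
python3 -m handwheel '[{"tx":0,"ty":0,"tz":-0.004,"ax":0,"ay":0,"az":0,"jaw":-1},{"tx":0.005,"ty":0,"tz":0,"ax":0,"ay":0,"az":0,"jaw":-1},{"tx":0,"ty":0,"tz":0.003,"ax":0,"ay":0,"az":0,"jaw":-1},{"tx":0,"ty":0,"tz":0.0015,"ax":0,"ay":0,"az":0,"jaw":-1},{"tx":0,"ty":0,"tz":0,"ax":0,"ay":0,"az":0,"jaw":-1},{"tx":0,"ty":0,"tz":0,"ax":0,"ay":0,"az":0,"jaw":0.1},{"tx":0,"ty":0,"tz":0,"ax":0,"ay":0,"az":0,"jaw":0.1},{"tx":0,"ty":0,"tz":-0.03,"ax":0,"ay":0,"az":0,"jaw":0.1},{"tx":0,"ty":0,"tz":-0.05,"ax":0,"ay":0,"az":0,"jaw":0.1},{"tx":0,"ty":0,"tz":-0.05,"ax":0,"ay":0,"az":0,"jaw":0.1}]'
cat > chk.py <<'E'
from fit import *
def overlay(tag,x,y,yaw,h,z=.01,tilt=0.,zs=2):
    out=[];ctr=np.array([[x,y,.03]])
    for n in ('wrist','scene','top'):
        c=snap(n,f'{n[0]}_{tag}');u,v=proj(c,ctr)[0].astype(int);f={'wrist':2,'scene':4,'top':4}[n];a=266//f//2+1;b=300//f//2
        u=min(max(u,a),640-a);v=min(max(v,b),400-b);u0,v0=u-a,v-b
        im=cv2.resize(cv2.convertScaleAbs(c['color'][v0:v+b,u0:u+a,::-1],alpha=1.7),None,fx=f,fy=f,interpolation=cv2.INTER_CUBIC)
        for q in parts(h): cv2.polylines(im,[cv2.convexHull(((proj(c,pts(q,x,y,yaw,z,tilt))-[u0,v0]+.5)*f).astype(np.float32)).astype(int)],True,(0,0,255),1)
        out.append(cv2.resize(im,(266,300)))
    cv2.imwrite(f'pics/{tag}.png',np.hstack(out))
E
python3 - <<'E'
from chk import *
# origin tray (16,90)
p=np.array([.6285,.040])+R.from_euler('z',3,degrees=True).as_matrix()[:2,:2]@[.016,.09];print(p)
overlay('m1',p[0],p[1],3,72); delta((.48,.235,.2),183)
t=load('t_m1');uv=proj(t,[[p[0],p[1],.03]])[0].astype(int);roi=(uv[0]-22,uv[1]-28,uv[0]+22,uv[1]+28)
m=dark(t,roi);print(m.sum());r=fit([(t,roi,m)],lambda *q:[pts(k,*q,z=.01,tilt=0) for k in parts(72)],(p[0],p[1],3));print(r.x,r.fun)
E
```

```text
time: 23.2
ee_pos: [0.659, 0.1315, 0.1812]
tcp_rot: [179.9, -0.1, -177.0]
wrist_force: [0.4, 0.1, 0.5]
opening: 0.0471
grasp_force: 0.0
[0.63976784 0.13071403]
t 23.35 pos [0.6606 0.1318 0.1835] rot [ 179.87    0.29 -177.01] q [11. 22. 25. 93.  0.  8.] open 0.0473 F [ 0.   0.2 -1. ] g 0.0 
  shift [ 0.1748  0.1125 -0.0171] turn [ 0.13  0.29 -0.01]
4.0
[6.51171586e-01 2.55014134e-02 3.37434842e+01] 1.0
```

View pics/m1.png

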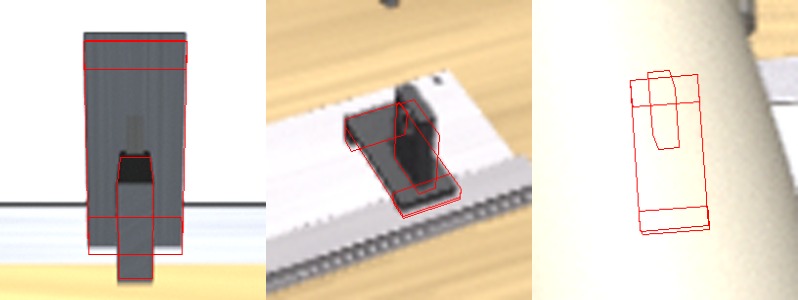

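Run:
```python
from fit import *
w=load('w_m1');s=load('s_m1')
g=(.637,.131,3)
def roi(c,m):
    q=np.vstack([proj(c,pts(k,*g,z=.01,tilt=0)) for k in parts(86)]);a=q.min(0).astype(int)-m;b=q.max(0).astype(int)+m;return (*a,*b)
vs=[(c,roi(c,6),dark(c,roi(c,6),t)) for c,t in((w,75),(s,60))]
for v in vs: cv2.imwrite('pics/x.png',v[2]*255);print(v[1],v[2].sum())
for h in(86,72):
  for tilt in(0,.05,-.05):
    for k in (vs,vs[:1],vs[1:]):
      r=fit(k,lambda *p:[pts(q,*p,z=.01,tilt=tilt) for q in parts(h)],g,(.004,.004,4));print(h,tilt,r.x.round(4),round(r.fun,3))
# rail edge in wrist image: search row of dark line near left & right of bracket
for du in(-75,75):
    u=320+du;col=w['color'][:,u].astype(int).sum(1);v=np.argmin(col[80:260])+80;print(u,v,col[v],unproj(w,u,v,.01),unproj(w,u,v,.022))
```

```text
(np.int64(287), np.int64(104), np.int64(351), np.int64(242)) 5667.0
(np.int64(324), np.int64(197), np.int64(366), np.int64(242)) 540.0
86 0 [0.6353 0.13   2.4497] 0.106
86 0 [0.6357 0.1302 3.0741] 0.021
86 0 [0.6365 0.1297 0.703 ] 0.174
86 0.05 [0.6353 0.1299 3.2406] 0.134
86 0.05 [0.6352 0.1301 3.1159] 0.046
86 0.05 [ 0.6354  0.1296 -0.0325] 0.204
86 -0.05 [0.6366 0.1302 2.2632] 0.111
86 -0.05 [0.6367 0.1302 2.9917] 0.03
86 -0.05 [0.635  0.1307 0.9182] 0.172
72 0 [0.6357 0.1303 2.9412] 0.127
72 0 [0.6358 0.1302 3.0642] 0.04
72 0 [0.634  0.1315 1.9267] 0.204
72 0.05 [0.6354 0.1302 2.9307] 0.14
72 0.05 [0.6357 0.1301 3.1099] 0.035
72 0.05 [0.6338 0.1313 2.0515] 0.233
72 -0.05 [0.6363 0.1304 3.1585] 0.133
72 -0.05 [0.6366 0.1302 3.1671] 0.048
72 -0.05 [0.6342 0.132  1.0633] 0.184
245 196 139 [0.67468313 0.05702458 0.01      ] [0.6711701 0.0596997 0.022    ]
395 196 138 [0.66664496 0.21073445 0.01      ] [0.66343936 0.20753061 0.022     ][ WARN:0@0.563] global loadsave.cpp:1063 imwrite_ Unsupported depth image for selected encoder is fallbacked to CV_8U.
```

Bracket standing level on the rail: the wrist fit with the 86 mm model and no tilt has an error of only 0.02, so this one is bracket_tall. Now the second bracket.

Run:
```python
from fit import *
p=pts(np.array([[.022,0,.190]]),.444,-.028,11)[0];print(p); delta(p,191,0)
```

```text
[ 0.49059762 -0.01894234  0.19041954]
t 23.35 pos [0.6606 0.1318 0.1835] rot [ 179.87    0.29 -177.01] q [11. 22. 25. 93.  0.  8.] open 0.0473 F [ 0.   0.2 -1. ] g 0.0 
  shift [ 0.1776 -0.1417 -0.0081] turn [ 0.11  0.3  -8.01]
```

```bash
python3 -m handwheel '[{"tx":0.0296,"ty":-0.0236,"tz":-0.001,"ax":0,"ay":0,"az":0,"jaw":0.1},{"tx":0.0296,"ty":-0.0236,"tz":-0.001,"ax":0,"ay":0,"az":0,"jaw":0.1},{"tx":0.0296,"ty":-0.0236,"tz":-0.001,"ax":0,"ay":0,"az":0,"jaw":0.1},{"tx":0.0296,"ty":-0.0236,"tz":-0.001,"ax":0,"ay":0,"az":0,"jaw":0.1},{"tx":0.0296,"ty":-0.0236,"tz":-0.001,"ax":0,"ay":0,"az":0,"jaw":0.1},{"tx":0.0296,"ty":-0.0236,"tz":-0.001,"ax":0,"ay":0,"az":0,"jaw":0.1},{"tx":0,"ty":0,"tz":0,"ax":0,"ay":0,"az":-8,"jaw":0.1},{"tx":0,"ty":0,"tz":0,"ax":0,"ay":4,"az":0,"jaw":0.1},{"tx":0,"ty":0,"tz":0,"ax":0,"ay":3.8,"az":0,"jaw":0.1},{"tx":0,"ty":0,"tz":0,"ax":0,"ay":0,"az":0,"jaw":0.1}]'
cat > chk2.py <<'E'
from fit import *
def wfit(tag,g,z=0.,tilt=A,hs=(86,72,58)):
    w=snap('wrist',tag)
    q=np.vstack([proj(w,pts(k,*g,z=z,tilt=tilt)) for k in parts(80)]);a=q.min(0).astype(int)-14;b=q.max(0).astype(int)+14
    b=np.minimum(b,[640,400]);roi=(*np.maximum(a,0),*b);m=dark(w,roi);print(roi,m.sum())
    n,l,st,_=cv2.connectedComponentsWithStats(m.astype(np.uint8));m=(l==1+np.argmax(st[1:,4])).astype(float)
    for h in hs:
        r=fit([(w,roi,m)],lambda *p:[pts(k,*p,z=z,tilt=tilt) for k in parts(h)],g,(.006,.006,5));print(h,r.x.round(4),round(r.fun,3))
E
python3 -c "
from chk2 import *
wfit('w6',(.444,-.028,10.5)); p=pts(np.array([[.022,0,.028]]),.444,-.028,11)[0];delta(p,191,-7.77)"
```

```text
time: 24.6
ee_pos: [0.4893, -0.019, 0.184]
tcp_rot: [179.9, -8.0, -169.0]
wrist_force: [-0.1, -0.6, -0.2]
opening: 0.0469
grasp_force: 0.0
(np.int64(279), np.int64(97), np.int64(357), np.int64(242)) 4680.0
86 [ 0.4417 -0.0305 10.678 ] 0.121
72 [ 0.4403 -0.0304 10.9502] 0.098
58 [ 0.4422 -0.0297 11.    ] 0.082
t 24.65 pos [ 0.4892 -0.019   0.1845] rot [ 179.88   -7.91 -168.98] q [ -1.   4.   3.  97.  -2. -12.] open 0.0471 F [-0.5  0.7 -0.6] g 0.0 
  shift [-0.001  -0.0005  0.1559] turn [ 0.11 -0.14  0.02]
```

```bash
python3 - <<'E'
from fit import *
for f,g,hs in(('w3',(.4577,.2348,13.5),(86,)),('w6',(.442,-.0297,11),(72,58))):
    w=load(f)
    q=np.vstack([proj(w,pts(k,*g)) for k in parts(80)]);a=q.min(0).astype(int)-12;b=q.max(0).astype(int)+12
    roi=(*a,*b);m=dark(w,roi);n,l,st,_=cv2.connectedComponentsWithStats(m.astype(np.uint8));m=(l==1+np.argmax(st[1:,4])).astype(float)
    for h in hs:
      for tilt,z in((A,0),(A,-.01),(A,-.02),(0,0),(.07,0)):
        r=fit([(w,roi,m)],lambda *p:[pts(k,*p,z=z,tilt=tilt) for k in parts(h)],g,(.006,.006,5));print(f,h,round(tilt,2),z,r.x.round(4),round(r.fun,3))
    rr=render(w,[pts(k,*r.x) for k in parts(hs[-1])],roi)
    cv2.imwrite(f'pics/{f}_m.png',np.hstack([m,rr,np.abs(m-rr)]).repeat(3,0).repeat(3,1)*255)
E
python3 -c "
import cv2,numpy as np
a=cv2.imread('pics/w3_m.png');b=cv2.imread('pics/w6_m.png');print(a.shape,b.shape)
w=cv2.imread('pics/w6.png')[90:350,200:440];w=cv2.resize(cv2.convertScaleAbs(w,alpha=1.6),(554,600))
r=max(a.shape[1],b.shape[1]);z=np.zeros((a.shape[0]+b.shape[0],r,3),np.uint8);z[:a.shape[0],:a.shape[1]]=a;z[a.shape[0]:,:b.shape[1]]=b
z=cv2.resize(z,(246,600));cv2.imwrite('pics/cmp.png',np.hstack([w,z]))"
```

```text
w3 86 0.14 0 [ 0.4547  0.2353 13.2674] 0.103
w3 86 0.14 -0.01 [ 0.4551  0.2352 13.4071] 0.037
w3 86 0.14 -0.02 [ 0.4546  0.2353 13.3783] 0.029
w3 86 0 0 [ 0.4582  0.2358 13.2117] 0.078
w3 86 0.07 0 [ 0.457   0.2356 14.1639] 0.075
w6 72 0.14 0 [ 0.4411 -0.0301 10.7146] 0.096
w6 72 0.14 -0.01 [ 0.4407 -0.0301 11.635 ] 0.029
w6 72 0.14 -0.02 [ 0.4403 -0.0304 11.5864] 0.035
w6 72 0 0 [ 0.4439 -0.0294 11.2126] 0.072
w6 72 0.07 0 [ 0.4427 -0.0299 11.2522] 0.072
w6 58 0.14 0 [ 0.4422 -0.0299 11.0034] 0.082
w6 58 0.14 -0.01 [ 0.441  -0.0301 11.4656] 0.04
w6 58 0.14 -0.02 [ 0.4404 -0.0304 11.5489] 0.05
w6 58 0 0 [ 0.444  -0.0298 10.982 ] 0.075
w6 58 0.07 0 [ 0.4431 -0.0299 11.1175] 0.079
(420, 666, 3) (420, 666, 3)[ WARN:0@1.967] global loadsave.cpp:1063 imwrite_ Unsupported depth image for selected encoder is fallbacked to CV_8U.
```

View pics/cmp.png

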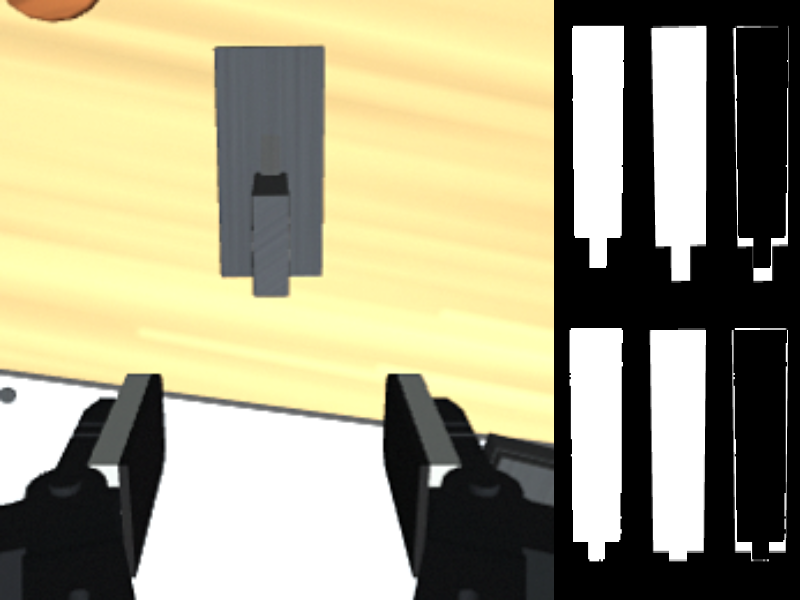

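The second bracket is at (270,160), aligned between the fingers. I found a sign error in my lean model that put it 10 mm too high; corrected, both fits are good (0.03), and this one is bracket_mid rather than low.

```bash
sed -i 's/z+.038\*np.sin(tilt)/z-.038*np.sin(tilt)/' fit.py
python3 - <<'E'
from chk2 import *
w=load('w6')
p=pts(np.array([[.022,0,.031]]),.4407,-.0301,11.6)[0];print(p);delta(p,191.6,-7.77)
E
```

```text
[ 0.466156   -0.02487463  0.02260894]
t 24.65 pos [ 0.4892 -0.019   0.1845] rot [ 179.88   -7.91 -168.98] q [ -1.   4.   3.  97.  -2. -12.] open 0.0471 F [-0.5  0.7 -0.6] g 0.0 
  shift [ 0.0012 -0.0017  0.1636] turn [ 0.2  -0.14 -0.58]
```

```bash
python3 -m handwheel '[{"tx":0.001,"ty":-0.0017,"tz":0.032,"ax":0,"ay":0,"az":-0.6,"jaw":0.1},{"tx":0,"ty":0,"tz":0.032,"ax":0,"ay":0,"az":0,"jaw":0.1},{"tx":0,"ty":0,"tz":0.032,"ax":0,"ay":0,"az":0,"jaw":0.1},{"tx":0,"ty":0,"tz":0.032,"ax":0,"ay":0,"az":0,"jaw":0.1},{"tx":0,"ty":0,"tz":0.032,"ax":0,"ay":0,"az":0,"jaw":0.1},{"tx":0,"ty":0,"tz":0.002,"ax":0,"ay":0,"az":0,"jaw":0.1},{"tx":0,"ty":0,"tz":0,"ax":0,"ay":0,"az":0,"jaw":-1},{"tx":0,"ty":0,"tz":0,"ax":0,"ay":0,"az":0,"jaw":-1},{"tx":0,"ty":0,"tz":0,"ax":0,"ay":0,"az":0,"jaw":-1},{"tx":0,"ty":0,"tz":0,"ax":0,"ay":0,"az":0,"jaw":-1}]' 70
python3 -c "
from fit import *
p=pts(np.array([[.022,0,.031]]),.4407,-.0301,11.6)[0];delta(p,191.6,-7.77)"
```

```text
time: 25.9
ee_pos: [0.4676, -0.0249, 0.0269]
tcp_rot: [179.9, -7.7, -168.4]
wrist_force: [-0.8, 1.0, 7.5]
opening: 0.0132
grasp_force: 68.3
t 25.9 pos [ 0.4676 -0.0249  0.0269] rot [ 179.87   -7.73 -168.39] q [ -2.   3. -15.  79.  -2. -14.] open 0.0132 F [-0.8  1.   7.5] g 68.3 
  shift [0.0008 0.0003 0.0044] turn [0.13 0.04 0.01]
```

```bash
python3 -m handwheel '[{"tx":0,"ty":0,"tz":-0.025,"ax":0,"ay":0,"az":0,"jaw":-1},{"tx":0,"ty":0,"tz":-0.03,"ax":0,"ay":-2.6,"az":0,"jaw":-1},{"tx":0,"ty":0,"tz":-0.03,"ax":0,"ay":-2.6,"az":0,"jaw":-1},{"tx":0,"ty":0,"tz":0,"ax":0,"ay":-2.55,"az":0,"jaw":-1},{"tx":0,"ty":0,"tz":0,"ax":0,"ay":0,"az":4.3,"jaw":-1},{"tx":0,"ty":0,"tz":0,"ax":0,"ay":0,"az":4.3,"jaw":-1},{"tx":-0.03,"ty":0.005,"tz":0,"ax":0,"ay":0,"az":0,"jaw":-1},{"tx":-0.03,"ty":0.005,"tz":0,"ax":0,"ay":0,"az":0,"jaw":-1},{"tx":-0.03,"ty":0.005,"tz":0,"ax":0,"ay":0,"az":0,"jaw":-1},{"tx":-0.03,"ty":0.005,"tz":0,"ax":0,"ay":0,"az":0,"jaw":-1}]'
python3 -c "
from fit import *
delta((.6688,.0112,.0454),183)"
```

```text
time: 27.15
ee_pos: [0.5963, 0.0034, 0.1089]
tcp_rot: [179.8, -0.2, -177.0]
wrist_force: [0.2, -0.2, -5.5]
opening: 0.0132
grasp_force: 69.1
t 27.15 pos [0.5963 0.0034 0.1089] rot [ 179.84   -0.19 -177.01] q [ 0. 11.  3. 82.  0. -3.] open 0.0132 F [ 0.2 -0.2 -5.5] g 69.1 
  shift [-0.073   0.0038  0.0633] turn [ 0.16 -0.19 -0.01]
```

```bash
python3 -m handwheel '[{"tx":-0.0235,"ty":0.001,"tz":0,"ax":0,"ay":0,"az":0,"jaw":-1},{"tx":-0.0235,"ty":0.001,"tz":0,"ax":0,"ay":0,"az":0,"jaw":-1},{"tx":-0.0235,"ty":0.001,"tz":0,"ax":0,"ay":0,"az":0,"jaw":-1},{"tx":0,"ty":0,"tz":0.02,"ax":0,"ay":0,"az":0,"jaw":-1},{"tx":0,"ty":0,"tz":0.02,"ax":0,"ay":0,"az":0,"jaw":-1},{"tx":0,"ty":0,"tz":0.01,"ax":0,"ay":0,"az":0,"jaw":-1},{"tx":0,"ty":0,"tz":0,"ax":0,"ay":0,"az":0,"jaw":-1},{"tx":0,"ty":0,"tz":0,"ax":0,"ay":0,"az":0,"jaw":-1},{"tx":0,"ty":0,"tz":0,"ax":0,"ay":0,"az":0,"jaw":-1},{"tx":0,"ty":0,"tz":0,"ax":0,"ay":0,"az":0,"jaw":-1}]'
python3 -c "
from fit import *
delta((.6688,.0112,.0454),183)"
```

```text
time: 28.4
ee_pos: [0.6659, 0.0099, 0.06]
tcp_rot: [179.9, -0.1, -177.0]
wrist_force: [-0.2, -0.2, -5.0]
opening: 0.0134
grasp_force: 68.9
t 28.4 pos [0.6659 0.0099 0.06  ] rot [ 1.7985e+02 -9.0000e-02 -1.7702e+02] q [ 1. 21. 10. 79.  0. -2.] open 0.0134 F [-0.2 -0.2 -5. ] g 68.9 
  shift [-0.003   0.0011  0.0146] turn [ 0.15 -0.09 -0.02]
```

```bash
python3 -m handwheel '[{"tx":-0.003,"ty":0.001,"tz":0.005,"ax":0,"ay":0,"az":0,"jaw":-1},{"tx":0,"ty":0,"tz":0.005,"ax":0,"ay":0,"az":0,"jaw":-1},{"tx":0,"ty":0,"tz":0.002,"ax":0,"ay":0,"az":0,"jaw":-1},{"tx":0,"ty":0,"tz":0.0015,"ax":0,"ay":0,"az":0,"jaw":-1},{"tx":0,"ty":0,"tz":0.001,"ax":0,"ay":0,"az":0,"jaw":-1},{"tx":0,"ty":0,"tz":0,"ax":0,"ay":0,"az":0,"jaw":-1},{"tx":0,"ty":0,"tz":0,"ax":0,"ay":0,"az":0,"jaw":-1},{"tx":0,"ty":0,"tz":0,"ax":0,"ay":0,"az":0,"jaw":-1},{"tx":0,"ty":0,"tz":0,"ax":0,"ay":0,"az":0,"jaw":-1},{"tx":0,"ty":0,"tz":0,"ax":0,"ay":0,"az":0,"jaw":-1}]'
```

```text
time: 29.65
ee_pos: [0.6687, 0.0112, 0.0457]
tcp_rot: [179.8, -0.1, -177.0]
wrist_force: [-5.0, 0.5, 5.4]
opening: 0.0131
grasp_force: 70.8
```

```bash
python3 -m handwheel '[{"tx":0,"ty":0,"tz":0,"ax":0,"ay":0,"az":0,"jaw":0.1},{"tx":0,"ty":0,"tz":0,"ax":0,"ay":0,"az":0,"jaw":0.1},{"tx":0,"ty":0,"tz":0,"ax":0,"ay":0,"az":0,"jaw":0.1},{"tx":0,"ty":0,"tz":-0.03,"ax":0,"ay":0,"az":0,"jaw":0.1},{"tx":0,"ty":0,"tz":-0.05,"ax":0,"ay":0,"az":0,"jaw":0.1},{"tx":0.01,"ty":0,"tz":-0.05,"ax":0,"ay":0,"az":0,"jaw":0.1},{"tx":0.03,"ty":0.02,"tz":0,"ax":0,"ay":0,"az":0,"jaw":0.1},{"tx":0.03,"ty":0.02,"tz":0,"ax":0,"ay":0,"az":0,"jaw":0.1},{"tx":0,"ty":0,"tz":0,"ax":0,"ay":0,"az":0,"jaw":0.1},{"tx":0,"ty":0,"tz":0,"ax":0,"ay":0,"az":0,"jaw":0.1}]'
python3 - <<'E'
from chk2 import *
wfit('w7',(.646,.0105,3),z=.01,tilt=0,hs=(72,58))
wfit('w7',(.6357,.1302,3),z=.01,tilt=0,hs=(86,))
w=load('w7')
for y in(-.03,.05,.09,.17):
    # profile along tray x at this y, on z=.022
    xs=np.arange(.64,.72,.001);uv=proj(w,np.c_[xs,0*xs+y,0*xs+.022]);g=cv2.cvtColor(w['color'],cv2.COLOR_RGB2GRAY)
    pr=[int(cv2.getRectSubPix(g,(1,1),(float(u),float(v)))[0,0]) for u,v in uv];d=[(round(x,3),p) for x,p in zip(xs,pr) if p<150];print(y,pr[::4],d[0] if d else 0,d[-1] if d else 0)
delta((.66,.13,.2),183)
E
```

```text
time: 30.9
ee_pos: [0.5973, 0.047, 0.1752]
tcp_rot: [179.9, -0.1, -177.0]
wrist_force: [-0.3, -0.1, 1.0]
opening: 0.0472
grasp_force: 0.0
(np.int64(237), np.int64(169), np.int64(316), np.int64(325)) 6806.0
72 [0.6463 0.0095 2.2564] 0.256
58 [0.6464 0.0095 2.3192] 0.28
(np.int64(359), np.int64(165), np.int64(444), np.int64(321)) 7594.0
86 [0.6435 0.1157 9.6993] 0.431
-0.03 [189, 190, 187, 188, 191, 190, 192, 195, 46, 105, 145, 7, 9, 19, 13, 9, 29, 53, 52, 14] (np.float64(0.671), 98) (np.float64(0.719), 8)
0.05 [186, 188, 192, 190, 190, 198, 197, 46, 114, 150, 145, 151, 149, 145, 145, 147, 142, 136, 145, 149] (np.float64(0.666), 142) (np.float64(0.719), 140)
0.09 [58, 61, 190, 195, 193, 199, 141, 49, 154, 146, 150, 145, 151, 147, 144, 144, 142, 137, 143, 148] (np.float64(0.64), 58) (np.float64(0.719), 140)
0.17 [184, 184, 185, 185, 194, 132, 47, 148, 147, 143, 146, 152, 148, 150, 135, 144, 141, 138, 140, 115] (np.float64(0.66), 132) (np.float64(0.719), 40)
t 31.0 pos [0.5975 0.0467 0.1748] rot [ 1.7985e+02 -1.4000e-01 -1.7704e+02] q [ 4. 11. 11. 90.  0.  1.] open 0.0467 F [ 0.  -0.3 -0.3] g 0.0 
  shift [-0.0667  0.08   -0.0252] turn [ 0.15 -0.14 -0.04]
```

```bash
python3 -m handwheel '[{"tx":-0.016,"ty":0.027,"tz":0,"ax":0,"ay":0,"az":0,"jaw":0.1},{"tx":-0.016,"ty":0.027,"tz":0,"ax":0,"ay":0,"az":0,"jaw":0.1},{"tx":-0.0325,"ty":0.0275,"tz":0,"ax":0,"ay":0,"az":0,"jaw":0.1},{"tx":0,"ty":0,"tz":0.03,"ax":0,"ay":0,"az":0,"jaw":0.1},{"tx":0,"ty":0,"tz":0.04,"ax":0,"ay":0,"az":0,"jaw":0.1},{"tx":0,"ty":0,"tz":0.045,"ax":0,"ay":0,"az":0,"jaw":0.1},{"tx":0,"ty":0,"tz":0,"ax":0,"ay":0,"az":0,"jaw":0.1},{"tx":0,"ty":0,"tz":0,"ax":0,"ay":0,"az":0,"jaw":-1},{"tx":0,"ty":0,"tz":0,"ax":0,"ay":0,"az":0,"jaw":-1},{"tx":0,"ty":0,"tz":0,"ax":0,"ay":0,"az":0,"jaw":-1}]'
python3 -m handwheel '[{"tx":0,"ty":0,"tz":0,"ax":0,"ay":0,"az":0,"jaw":-1},{"tx":0,"ty":0,"tz":-0.004,"ax":0,"ay":0,"az":0,"jaw":-1},{"tx":0,"ty":0,"tz":0,"ax":0,"ay":0,"az":0,"jaw":-1},{"tx":-0.005,"ty":0,"tz":0,"ax":0,"ay":0,"az":0,"jaw":-1},{"tx":0,"ty":0,"tz":0,"ax":0,"ay":0,"az":0,"jaw":-1},{"tx":0,"ty":0,"tz":0.002,"ax":0,"ay":0,"az":0,"jaw":-1},{"tx":0,"ty":0,"tz":0.002,"ax":0,"ay":0,"az":0,"jaw":-1},{"tx":0,"ty":0,"tz":0,"ax":0,"ay":0,"az":0,"jaw":-1},{"tx":0,"ty":0,"tz":0,"ax":0,"ay":0,"az":0,"jaw":-1},{"tx":0,"ty":0,"tz":0,"ax":0,"ay":0,"az":0,"jaw":-1}]'
```

```text
time: 32.25
ee_pos: [0.6575, 0.1322, 0.0618]
tcp_rot: [179.8, -0.0, -177.0]
wrist_force: [0.3, -0.3, -0.7]
opening: -0.0002
grasp_force: 0.0
time: 33.5
ee_pos: [0.6618, 0.1324, 0.0602]
tcp_rot: [179.8, -0.1, -177.0]
wrist_force: [0.6, 0.0, -0.0]
opening: 0.0
grasp_force: 0.0
```

The gripper closed on nothing, so the tall bracket has been moved. Back off and look.

```bash
python3 -m handwheel '[{"tx":0,"ty":0,"tz":-0.04,"ax":0,"ay":0,"az":0,"jaw":-1},{"tx":0.01,"ty":-0.01,"tz":-0.05,"ax":0,"ay":0,"az":0,"jaw":-1},{"tx":0.02,"ty":-0.02,"tz":-0.05,"ax":0,"ay":0,"az":0,"jaw":-1},{"tx":0.02,"ty":-0.02,"tz":-0.04,"ax":0,"ay":0,"az":0,"jaw":-1},{"tx":0.02,"ty":-0.02,"tz":-0.02,"ax":0,"ay":0,"az":0,"jaw":-1},{"tx":0.02,"ty":0,"tz":0,"ax":0,"ay":0,"az":0,"jaw":-1},{"tx":0.02,"ty":0,"tz":0,"ax":0,"ay":0,"az":0,"jaw":0.1},{"tx":0,"ty":0,"tz":0,"ax":0,"ay":0,"az":0,"jaw":0.1},{"tx":0,"ty":0,"tz":0,"ax":0,"ay":0,"az":0,"jaw":0.1},{"tx":0,"ty":0,"tz":0,"ax":0,"ay":0,"az":0,"jaw":0.1}]'
python3 - <<'E'
from fit import *
w=snap('wrist','w8');s=snap('scene','s8')
a=cv2.convertScaleAbs(w['color'][60:,60:580,::-1],alpha=1.6);b=cv2.convertScaleAbs(s['color'][150:280,220:440,::-1],alpha=1.6)
cv2.imwrite('pics/w8b.png',np.hstack([a,cv2.resize(b,(280,340))]))
T,o=pose();print(o['ee_pos'])
E
```

```text
time: 34.75
ee_pos: [0.5566, 0.0563, 0.2598]
tcp_rot: [179.8, -0.2, -177.0]
wrist_force: [0.8, 0.2, 0.1]
opening: 0.0465
grasp_force: 0.0
[0.55648737 0.05629124 0.25977478]
```

View pics/w8b.png

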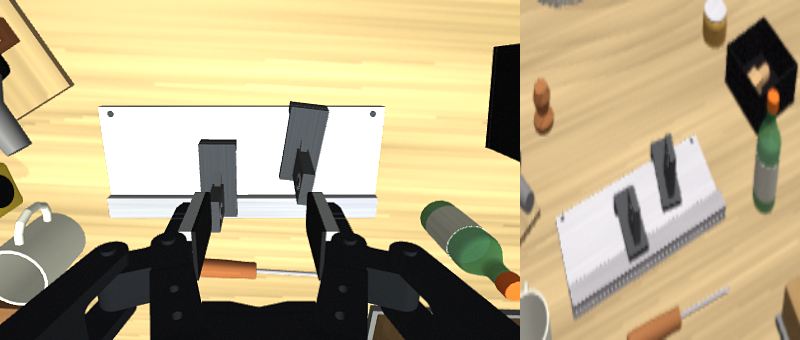

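The tall bracket was knocked back onto the plate, with its toe at (308,105) and heel at (297,185), turned about 20°. The mid one stands at (218,190).

Run:
```python
from fit import *
w=load('w8');P=unproj(w,368,165,.03);Q=unproj(w,360,245,.02);print(P,Q)
roi=(325,152,400,272);m=dark(w,roi)
n,l,st,_=cv2.connectedComponentsWithStats(m.astype(np.uint8));m=(l==1+np.argmax(st[1:,4])).astype(float);print(m.sum())
for tilt in(A,A/2,0):
  for yaw in(-16,-8):
    r=fit([(w,roi,m)],lambda *p:[pts(k,*p,z=.01,tilt=tilt) for k in parts(86)],(.605,.10,yaw));print(tilt,r.x.round(4),round(r.fun,3))
```

```text
[0.54331301 0.11478792 0.03      ] [0.65093684 0.11647844 0.02      ]
3885.0
0.13552771398550073 [ 0.5929  0.1138 -3.1993] 0.194
0.13552771398550073 [ 0.5927  0.1138 -3.1766] 0.193
0.06776385699275037 [ 0.5938  0.1133 -3.7563] 0.204
0.06776385699275037 [ 0.5939  0.1133 -3.7003] 0.205
0 [ 0.5938  0.1123 -4.3448] 0.223
0 [ 0.5939  0.1128 -4.5175] 0.223
```

Run:
```python
from fit import *
w=load('w8')
roi=(325,150,400,250);m=dark(w,roi)
n,l,st,_=cv2.connectedComponentsWithStats(m.astype(np.uint8));m=(l==1+np.argmax(st[1:,4])).astype(float);print(m.sum())
for tilt in(A,A/2,0,-.05):
  for yaw in(-12,-4):
    r=fit([(w,roi,m)],lambda *p:[pts(k,*p,z=.01,tilt=tilt) for k in parts(86)],(.595,.112,yaw));print(round(tilt,2),r.x.round(4),round(r.fun,3))
r=fit([(w,roi,m)],lambda *p:[pts(k,*p,z=.01,tilt=A) for k in parts(86)],(.595,.112,-8))
rr=render(w,[pts(k,*r.x,z=.01,tilt=A) for k in parts(86)],roi)
for z in range(0,100,6): print(''.join('.#-+'[int(m[z,k])+2*int(rr[z,k]>.5)] for k in range(0,75)))
print(unproj(w,367,168,.01))
```

```text
3081.0
0.14 [ 0.5929  0.1136 -3.4811] 0.054
0.14 [ 0.5928  0.1136 -3.1439] 0.054
0.07 [ 0.5932  0.1131 -3.9217] 0.067
0.07 [ 0.5936  0.113  -3.7218] 0.067
0 [ 0.5935  0.1126 -4.3371] 0.078
0 [ 0.5937  0.1128 -4.5076] 0.079
-0.05 [ 0.5937  0.1126 -4.6789] 0.087
-0.05 [ 0.5938  0.1119 -5.2311] 0.087
...........................................................................
...........................................................................
........................-++++++++++---.....................................
.......................-+++++++++++++++++++++++++++++++++++++++............
........................+++++++++++++++++++++++++++++++++++++++-...........
.......................+++++++++++++++++++++++++++++++++++++++.............
......................+++++++++++++++++++++++++++++++++++++++..............
.....................++++++++++++++++++++++++++++++++++++++-...............
....................++++++++++++++++++++++++++++++++++++++-................
...................++++++++++++++++++++++++++++++++++++++..................
..................++++++++++++++++++++++++++++++++++++++...................
.................+++++++++++++++++++++++++++++++++++++-....................
................+++++++++++++++++++++++++++++++++++++......................
...............+++++++++++++++++++++++++++++++++++++.......................
..............++++++++++++++++++++++++++++++++++++-........................
....................--------+++++++++++++++++++++-.........................
.............................+++++++++++++++++++-..........................
[0.55050324 0.11730483 0.01      ]
```

Run:
```python
from fit import *
for h in(.116,.036):
  p=pts(np.array([[.022,0,h]]),.5929,.1136,-3.3,z=.01)[0];print(p);delta(p,176.7,-7.77)
```

```text
[0.63030926 0.111443   0.11682951]
t 34.85 pos [0.5565 0.0563 0.2598] rot [ 1.7985e+02 -1.7000e-01 -1.7701e+02] q [ 6.  7. 16. 99.  0.  3.] open 0.0472 F [-0.7 -0.   0.9] g 0.0 
  shift [-0.077   0.0509  0.1428] turn [-0.29  7.58  6.29]
[0.61951813 0.11206521 0.03756309]
t 34.85 pos [0.5565 0.0563 0.2598] rot [ 1.7985e+02 -1.7000e-01 -1.7701e+02] q [ 6.  7. 16. 99.  0.  3.] open 0.0472 F [-0.7 -0.   0.9] g 0.0 
  shift [-0.0665  0.0518  0.2221] turn [-0.29  7.58  6.29]
```

```bash
python3 -m handwheel '[{"tx":-0.0193,"ty":0.0127,"tz":0.02,"ax":0,"ay":0,"az":0,"jaw":0.1},{"tx":-0.0193,"ty":0.0127,"tz":0.02,"ax":0,"ay":0,"az":0,"jaw":0.1},{"tx":-0.0193,"ty":0.0127,"tz":0.03,"ax":0,"ay":0,"az":0,"jaw":0.1},{"tx":-0.0191,"ty":0.0128,"tz":0.03,"ax":0,"ay":0,"az":0,"jaw":0.1},{"tx":0,"ty":0,"tz":0.02,"ax":0,"ay":0,"az":6.3,"jaw":0.1},{"tx":0,"ty":0,"tz":0.023,"ax":0,"ay":3.8,"az":0,"jaw":0.1},{"tx":0,"ty":0,"tz":0,"ax":0,"ay":3.8,"az":0,"jaw":0.1},{"tx":0,"ty":0,"tz":0,"ax":0,"ay":0,"az":0,"jaw":0.1},{"tx":0,"ty":0,"tz":0,"ax":0,"ay":0,"az":0,"jaw":0.1},{"tx":0,"ty":0,"tz":0,"ax":0,"ay":0,"az":0,"jaw":0.1}]'
python3 - <<'E'
from chk2 import *
w=snap('wrist','w9');roi=(270,90,370,222);m=dark(w,roi);n,l,st,_=cv2.connectedComponentsWithStats(m.astype(np.uint8));m=(l==1+np.argmax(st[1:,4])).astype(float);print(m.sum())
r=fit([(w,roi,m)],lambda *p:[pts(k,*p,z=.01,tilt=A) for k in parts(86)],(.5929,.1136,-3.3),(.005,.005,5));print(r.x,r.fun)
p=pts(np.array([[.022,0,.036]]),.5929,.1136,-3.3,z=.01)[0];delta(p,176.7,-7.77)
p=pts(np.array([[.022,0,.036]]),*r.x,z=.01)[0];delta(p,180+r.x[2],-7.77)
E
```

```text
time: 36.1
ee_pos: [0.63, 0.1115, 0.1179]
tcp_rot: [179.8, -7.7, 176.7]
wrist_force: [-0.6, -0.5, 0.8]
opening: 0.0469
grasp_force: 0.0
6537.0
[ 0.5933088   0.11376875 -3.74974044] 0.020078767318461727
t 36.15 pos [0.6299 0.1116 0.118 ] rot [179.85  -7.65 176.72] q [ 9. 25. 21. 94.  2. 12.] open 0.0474 F [-0.3  0.2  0.4] g 0.0 
  shift [-0.0004 -0.0003  0.0811] turn [0.15 0.12 0.02]
t 36.15 pos [0.6299 0.1116 0.118 ] rot [179.85  -7.65 176.72] q [ 9. 25. 21. 94.  2. 12.] open 0.0474 F [-0.3  0.2  0.4] g 0.0 
  shift [-0.0008 -0.0003  0.081 ] turn [0.09 0.12 0.46]
```

```bash
python3 -m handwheel '[{"tx":-0.0007,"ty":0,"tz":0.027,"ax":0,"ay":0,"az":0.4,"jaw":0.1},{"tx":0,"ty":0,"tz":0.027,"ax":0,"ay":0,"az":0,"jaw":0.1},{"tx":0,"ty":0,"tz":0.027,"ax":0,"ay":0,"az":0,"jaw":0.1},{"tx":0,"ty":0,"tz":0,"ax":0,"ay":0,"az":0,"jaw":0.1},{"tx":0,"ty":0,"tz":0,"ax":0,"ay":0,"az":0,"jaw":-1},{"tx":0,"ty":0,"tz":0,"ax":0,"ay":0,"az":0,"jaw":-1},{"tx":0,"ty":0,"tz":0,"ax":0,"ay":0,"az":0,"jaw":-1},{"tx":0,"ty":0,"tz":0,"ax":0,"ay":0,"az":0,"jaw":-1},{"tx":0,"ty":0,"tz":0,"ax":0,"ay":0,"az":0,"jaw":-1},{"tx":0,"ty":0,"tz":0,"ax":0,"ay":0,"az":0,"jaw":-1}]' 70
python3 -c "
from fit import *
p=pts(np.array([[.022,0,.036]]),.5933,.1137,-3.7,z=.01)[0];delta(p,176.3,-7.77)"
python3 -m handwheel '[{"tx":0,"ty":0,"tz":-0.02,"ax":0,"ay":0,"az":0,"jaw":-1},{"tx":0,"ty":0,"tz":-0.02,"ax":0,"ay":0,"az":0,"jaw":-1},{"tx":0,"ty":0,"tz":-0.02,"ax":0,"ay":-2.6,"az":0,"jaw":-1},{"tx":0,"ty":0,"tz":0,"ax":0,"ay":-2.6,"az":0,"jaw":-1},{"tx":0,"ty":0,"tz":0,"ax":0,"ay":-2.5,"az":0,"jaw":-1},{"tx":0,"ty":0,"tz":0,"ax":0,"ay":0,"az":-3.3,"jaw":-1},{"tx":0,"ty":0,"tz":0,"ax":0,"ay":0,"az":-3.4,"jaw":-1},{"tx":0,"ty":0,"tz":0,"ax":0,"ay":0,"az":0,"jaw":-1},{"tx":0,"ty":0,"tz":0,"ax":0,"ay":0,"az":0,"jaw":-1},{"tx":0,"ty":0,"tz":0,"ax":0,"ay":0,"az":0,"jaw":-1}]'
python3 -c "
from fit import *
delta((.6627,.1332,.05),183)"
```

```text
time: 37.4
ee_pos: [0.6207, 0.1124, 0.0386]
tcp_rot: [179.9, -7.6, 176.3]
wrist_force: [-0.4, -0.2, 6.8]
opening: 0.0132
grasp_force: 68.3
t 37.4 pos [0.6207 0.1124 0.0386] rot [179.87  -7.61 176.31] q [ 9. 24. 11. 85.  2. 13.] open 0.0132 F [-0.4 -0.2  6.8] g 68.3 
  shift [ 0.0006 -0.0005  0.0011] turn [0.12 0.16 0.01]
time: 38.65
ee_pos: [0.6278, 0.1116, 0.096]
tcp_rot: [179.9, -0.1, -177.1]
wrist_force: [-0.7, 0.3, -6.1]
opening: 0.0133
grasp_force: 68.7
t 38.65 pos [0.6278 0.1116 0.096 ] rot [ 1.7991e+02 -7.0000e-02 -1.7706e+02] q [10. 17.  8. 82.  0.  7.] open 0.0133 F [-0.7  0.3 -6.1] g 68.7 
  shift [-0.0361  0.0197  0.046 ] turn [ 0.09 -0.07 -0.06]
```

```bash
python3 -m handwheel '[{"tx":-0.018,"ty":0.008,"tz":0,"ax":0,"ay":0,"az":0,"jaw":-1},{"tx":-0.0185,"ty":0.0085,"tz":0,"ax":0,"ay":0,"az":0,"jaw":-1},{"tx":0,"ty":0,"tz":0.02,"ax":0,"ay":0,"az":0,"jaw":-1},{"tx":0,"ty":0,"tz":0.015,"ax":0,"ay":0,"az":0,"jaw":-1},{"tx":0,"ty":0,"tz":0.008,"ax":0,"ay":0,"az":0,"jaw":-1},{"tx":0,"ty":0,"tz":0.004,"ax":0,"ay":0,"az":0,"jaw":-1},{"tx":0,"ty":0,"tz":0.002,"ax":0,"ay":0,"az":0,"jaw":-1},{"tx":0,"ty":0,"tz":0,"ax":0,"ay":0,"az":0,"jaw":-1},{"tx":0,"ty":0,"tz":0,"ax":0,"ay":0,"az":0,"jaw":-1},{"tx":0,"ty":0,"tz":0,"ax":0,"ay":0,"az":0,"jaw":-1}]'
```

```text
time: 39.9
ee_pos: [0.6635, 0.1301, 0.0475]
tcp_rot: [179.9, -0.0, -177.0]
wrist_force: [0.8, -0.0, -6.0]
opening: 0.0134
grasp_force: 69.1
```

Nearly seated. I'll lower 1 mm more, release, and retreat to check.

```bash
python3 -m handwheel '[{"tx":0,"ty":0,"tz":0.001,"ax":0,"ay":0,"az":0,"jaw":-1},{"tx":0,"ty":0,"tz":0,"ax":0,"ay":0,"az":0,"jaw":-1},{"tx":0,"ty":0,"tz":0,"ax":0,"ay":0,"az":0,"jaw":0.1},{"tx":0,"ty":0,"tz":0,"ax":0,"ay":0,"az":0,"jaw":0.1},{"tx":0,"ty":0,"tz":0,"ax":0,"ay":0,"az":0,"jaw":0.1},{"tx":0,"ty":0,"tz":-0.03,"ax":0,"ay":0,"az":0,"jaw":0.1},{"tx":0,"ty":0,"tz":-0.05,"ax":0,"ay":0,"az":0,"jaw":0.1},{"tx":0,"ty":0,"tz":-0.05,"ax":0,"ay":0,"az":0,"jaw":0.1},{"tx":0,"ty":0,"tz":0,"ax":0,"ay":0,"az":0,"jaw":0.1},{"tx":0,"ty":0,"tz":0,"ax":0,"ay":0,"az":0,"jaw":0.1}]'
python3 - <<'E'
from fit import *
w=snap('wrist','w10');
for g,h,mg in(((.641,.13,3),86,8),((.6463,.0095,3),72,8)):
    q=np.vstack([proj(w,pts(k,*g,z=.01,tilt=0)) for k in parts(h)]);a=np.maximum(q.min(0).astype(int)-mg,0);b=q.max(0).astype(int)+mg
    roi=(*a,*b);m=dark(w,roi);n,l,st,_=cv2.connectedComponentsWithStats(m.astype(np.uint8));m=(l==1+np.argmax(st[1:,4])).astype(float)
    for t in(0,.05,-.05,A):
        for hh in ((h,) if h==86 else (72,58)):
            r=fit([(w,roi,m)],lambda *p:[pts(k,*p,z=.01,tilt=t) for k in parts(hh)],g,(.005,.005,5));print(roi[:2],hh,round(t,2),r.x.round(4),round(r.fun,3))
g=cv2.cvtColor(w['color'],cv2.COLOR_RGB2GRAY)
for y in(-.03,.05,.09,.17):
    xs=np.arange(.655,.69,.001);uv=proj(w,np.c_[xs,0*xs+y,0*xs+.022])
    pr=np.array([int(cv2.getRectSubPix(g,(1,1),(float(u),float(v)))[0,0]) for u,v in uv]);k=np.argmin(pr);print(y,xs[k].round(3),pr[k],pr[k:k+6])
T,o=pose();print(o['ee_pos'])
E
```

```text
time: 41.15
ee_pos: [0.6635, 0.1299, 0.1757]
tcp_rot: [179.9, -0.1, -177.0]
wrist_force: [-0.3, 0.3, -0.5]
opening: 0.0467
grasp_force: 0.0
(np.int64(285), np.int64(102)) 86 0 [0.6407 0.1285 2.7581] 0.042
(np.int64(285), np.int64(102)) 86 0.05 [0.6406 0.1285 3.1148] 0.045
(np.int64(285), np.int64(102)) 86 -0.05 [0.6419 0.1285 2.884 ] 0.052
(np.int64(285), np.int64(102)) 86 0.14 [0.6407 0.1286 2.968 ] 0.054
(np.int64(145), np.int64(101)) 72 0 [0.6459 0.0101 3.1806] 0.048
(np.int64(145), np.int64(101)) 58 0 [0.6464 0.0092 2.7142] 0.102
(np.int64(145), np.int64(101)) 72 0.05 [0.6455 0.0093 1.6899] 0.053
(np.int64(145), np.int64(101)) 58 0.05 [0.6461 0.0086 0.9663] 0.104
(np.int64(145), np.int64(101)) 72 -0.05 [0.6468 0.0112 4.0294] 0.062
(np.int64(145), np.int64(101)) 58 -0.05 [0.6471 0.01   2.8632] 0.106
(np.int64(145), np.int64(101)) 72 0.14 [ 0.6452  0.0078 -0.2023] 0.072
(np.int64(145), np.int64(101)) 58 0.14 [ 0.6459  0.0077 -1.0238] 0.113
-0.03 0.674 47 [ 47  54  90 160 158 155]
0.05 0.67 46 [ 46  58 110 164 162 160]
0.09 0.668 47 [ 47  60 119 166 164 163]
0.17 0.664 48 [ 48  63 133 160 158 157]
[0.66317843 0.12978103 0.17487385]
```

Both stand level on the rail (tall fit 0.04, mid fit 0.05), each heel leg about 6 mm inside the rail edge. Now press the tall one's toe.

```bash
python3 -m handwheel '[{"tx":0.02,"ty":0,"tz":0,"ax":0,"ay":0,"az":0,"jaw":-1},{"tx":0.02,"ty":0,"tz":0,"ax":0,"ay":0,"az":0,"jaw":-1},{"tx":0.0203,"ty":0,"tz":0,"ax":0,"ay":0,"az":0,"jaw":-1},{"tx":0,"ty":0,"tz":0.03,"ax":0,"ay":0,"az":0,"jaw":-1},{"tx":0,"ty":0,"tz":0.04,"ax":0,"ay":0,"az":0,"jaw":-1},{"tx":0,"ty":0,"tz":0.04,"ax":0,"ay":0,"az":0,"jaw":-1},{"tx":0,"ty":0,"tz":0.02,"ax":0,"ay":0,"az":0,"jaw":-1},{"tx":0,"ty":0,"tz":0.008,"ax":0,"ay":0,"az":0,"jaw":-1},{"tx":0,"ty":0,"tz":0,"ax":0,"ay":0,"az":0,"jaw":-1},{"tx":0,"ty":0,"tz":0,"ax":0,"ay":0,"az":0,"jaw":-1}]'
```

```text
time: 42.45
ee_pos: [0.604, 0.1271, 0.0398]
tcp_rot: [179.9, 0.1, -177.0]
wrist_force: [-0.7, -0.8, -0.1]
opening: 0.0
grasp_force: 0.0
```

```bash
python3 -m handwheel '[{"tx":0,"ty":0,"tz":0.004,"ax":0,"ay":0,"az":0,"jaw":-1},{"tx":0,"ty":0,"tz":0.002,"ax":0,"ay":0,"az":0,"jaw":-1},{"tx":0,"ty":0,"tz":0.001,"ax":0,"ay":0,"az":0,"jaw":-1},{"tx":0,"ty":0,"tz":0.0005,"ax":0,"ay":0,"az":0,"jaw":-1},{"tx":0,"ty":0,"tz":0,"ax":0,"ay":0,"az":0,"jaw":-1},{"tx":0,"ty":0,"tz":0,"ax":0,"ay":0,"az":0,"jaw":-1},{"tx":0,"ty":0,"tz":0,"ax":0,"ay":0,"az":0,"jaw":-1},{"tx":0,"ty":0,"tz":0,"ax":0,"ay":0,"az":0,"jaw":-1},{"tx":0,"ty":0,"tz":0,"ax":0,"ay":0,"az":0,"jaw":-1},{"tx":0,"ty":0,"tz":0,"ax":0,"ay":0,"az":0,"jaw":-1}]'; python3 -c "
from h import *
delta((.604,.1271,.032),183)"
```

```text
time: 43.7
ee_pos: [0.6032, 0.127, 0.0321]
tcp_rot: [179.9, 0.0, -177.0]
wrist_force: [-2.8, -1.3, 8.7]
opening: -0.0001
grasp_force: 4.4
t 43.7 pos [0.6032 0.127  0.0321] rot [ 179.9     0.   -177.01] q [12. 15. -1. 74.  0.  9.] open -0.0001 F [-2.8 -1.3  8.7] g 4.4 
  shift [-0.0008  0.0001  0.0001] turn [ 0.1   0.   -0.01]
```

Pressed 8.7 N at z = 0.0321, firm and level. Now the mid one.

```bash
python3 -m handwheel '[{"tx":0,"ty":0,"tz":-0.03,"ax":0,"ay":0,"az":0,"jaw":-1},{"tx":0,"ty":0,"tz":-0.05,"ax":0,"ay":0,"az":0,"jaw":-1},{"tx":0.0005,"ty":-0.04,"tz":0,"ax":0,"ay":0,"az":0,"jaw":-1},{"tx":0.0005,"ty":-0.04,"tz":0,"ax":0,"ay":0,"az":0,"jaw":-1},{"tx":0.0005,"ty":-0.039,"tz":0,"ax":0,"ay":0,"az":0,"jaw":-1},{"tx":0,"ty":0,"tz":0.03,"ax":0,"ay":0,"az":0,"jaw":-1},{"tx":0,"ty":0,"tz":0.03,"ax":0,"ay":0,"az":0,"jaw":-1},{"tx":0,"ty":0,"tz":0.012,"ax":0,"ay":0,"az":0,"jaw":-1},{"tx":0,"ty":0,"tz":0,"ax":0,"ay":0,"az":0,"jaw":-1},{"tx":0,"ty":0,"tz":0,"ax":0,"ay":0,"az":0,"jaw":-1}]'
python3 -m handwheel '[{"tx":0,"ty":0,"tz":0.004,"ax":0,"ay":0,"az":0,"jaw":-1},{"tx":0,"ty":0,"tz":0.002,"ax":0,"ay":0,"az":0,"jaw":-1},{"tx":0,"ty":0,"tz":0.001,"ax":0,"ay":0,"az":0,"jaw":-1},{"tx":0,"ty":0,"tz":0.0005,"ax":0,"ay":0,"az":0,"jaw":-1},{"tx":0,"ty":0,"tz":0,"ax":0,"ay":0,"az":0,"jaw":-1},{"tx":0,"ty":0,"tz":0,"ax":0,"ay":0,"az":0,"jaw":-1},{"tx":0,"ty":0,"tz":0,"ax":0,"ay":0,"az":0,"jaw":-1},{"tx":0,"ty":0,"tz":0,"ax":0,"ay":0,"az":0,"jaw":-1},{"tx":0,"ty":0,"tz":0,"ax":0,"ay":0,"az":0,"jaw":-1},{"tx":0,"ty":0,"tz":0,"ax":0,"ay":0,"az":0,"jaw":-1}]'
```

```text
time: 44.95
ee_pos: [0.6085, 0.0082, 0.04]
tcp_rot: [179.9, 0.1, -177.0]
wrist_force: [0.1, 0.3, -0.5]
opening: 0.0001
grasp_force: 0.0
time: 46.2
ee_pos: [0.6079, 0.0081, 0.032]
tcp_rot: [179.9, -0.0, -177.0]
wrist_force: [-3.4, 0.3, 6.7]
opening: 0.0001
grasp_force: 3.4
```

Pressed 6.7 N at 0.032, firm. Now lift and go to look at the blower.

```bash
python3 -m handwheel '[{"tx":0,"ty":0,"tz":-0.03,"ax":0,"ay":0,"az":0,"jaw":-1},{"tx":0,"ty":0,"tz":-0.05,"ax":0,"ay":0,"az":0,"jaw":-1},{"tx":0,"ty":0,"tz":-0.05,"ax":0,"ay":0,"az":-10,"jaw":-1},{"tx":0,"ty":0,"tz":-0.05,"ax":0,"ay":0,"az":-10,"jaw":-1},{"tx":0,"ty":0,"tz":-0.04,"ax":0,"ay":0,"az":-10,"jaw":-1},{"tx":0.04,"ty":-0.02,"tz":0,"ax":0,"ay":0,"az":0,"jaw":-1},{"tx":0.04,"ty":-0.02,"tz":0,"ax":0,"ay":0,"az":0,"jaw":-1},{"tx":0.04,"ty":-0.02,"tz":0,"ax":0,"ay":0,"az":0,"jaw":-1},{"tx":0.04,"ty":-0.02,"tz":0,"ax":0,"ay":0,"az":0,"jaw":-1},{"tx":0.04,"ty":-0.02,"tz":0,"ax":0,"ay":0,"az":0,"jaw":-1}]'
python3 -m handwheel '[{"tx":0.04,"ty":-0.02,"tz":0,"ax":0,"ay":0,"az":0,"jaw":-1},{"tx":0.04,"ty":-0.02,"tz":0,"ax":0,"ay":0,"az":0,"jaw":-1},{"tx":0.038,"ty":-0.022,"tz":0,"ax":0,"ay":0,"az":0,"jaw":-1},{"tx":0,"ty":0,"tz":0,"ax":0,"ay":0,"az":0,"jaw":-1},{"tx":0,"ty":0,"tz":0,"ax":0,"ay":0,"az":0,"jaw":-1},{"tx":0,"ty":0,"tz":0,"ax":0,"ay":0,"az":0,"jaw":-1},{"tx":0,"ty":0,"tz":0,"ax":0,"ay":0,"az":0,"jaw":-1},{"tx":0,"ty":0,"tz":0,"ax":0,"ay":0,"az":0,"jaw":-1},{"tx":0,"ty":0,"tz":0,"ax":0,"ay":0,"az":0,"jaw":-1},{"tx":0,"ty":0,"tz":0,"ax":0,"ay":0,"az":0,"jaw":-1}]'
python3 - <<'E'
from h import *
w=snap('wrist','w11');g=cv2.convertScaleAbs(w['color'][60:320,150:490,::-1],alpha=2.0,beta=10);cv2.imwrite('pics/w11b.png',cv2.resize(g,(784,600),interpolation=cv2.INTER_CUBIC))
T,o=pose();print(o['ee_pos'],o['q'].round(0))
E
```

```text
time: 47.45
ee_pos: [0.4939, -0.1862, 0.251]
tcp_rot: [179.9, 0.0, -147.0]
wrist_force: [1.6, 0.4, -0.5]
opening: 0.0005
grasp_force: 0.0
time: 48.7
ee_pos: [0.4296, -0.3013, 0.2508]
tcp_rot: [179.9, 0.0, -147.0]
wrist_force: [-0.3, -0.7, -0.6]
opening: -0.0003
grasp_force: 0.0
[ 0.4295193  -0.30128152  0.25079344] [-35.   2.   9.  97.   0. -68.]
```

View pics/w11b.png

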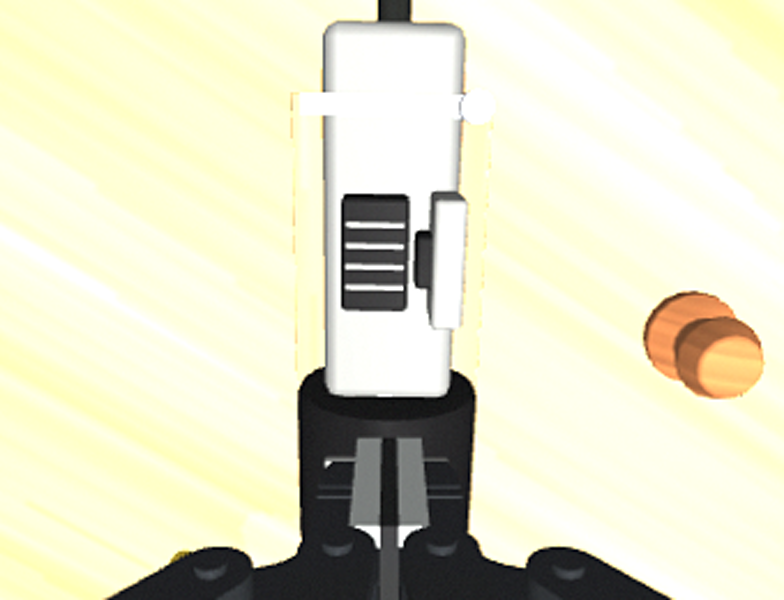

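Clear view: trigger top at (343–408, 196–310), button face at column 416, cheek top at (432–467, 195–328).

Run:
```python
from h import *
w=load('w11')
pk=[(343,196,-22,-19,118),(408,196,-22,7,118),(343,310,22,-19,118),(408,310,22,7,118),(416,260,0,9,128),(433,327,24,15,135),(466,327,24,27,135),(433,194,-24,15,135),(466,194,-24,27,135)]
pk=[(u/2.306+150,v/2.308+60,a,b,z) for u,v,a,b,z in pk]
P=np.array([unproj(w,u,v,z/1000)[:2] for u,v,_,_,z in pk])
Q=np.array([(a,b) for *_,a,b,_ in pk])/1000
from scipy.optimize import least_squares
f=lambda p:(Q@R.from_euler('z',p[2],degrees=True).as_matrix()[:2,:2].T+p[:2]-P)
r=least_squares(lambda p:f(p).ravel()*1000,[.41,-.32,33],x_scale=[.01,.01,1]);print(r.x);print((f(r.x)*1000).round(1))
x,y,yaw=r.x;c=R.from_euler('z',yaw,degrees=True).as_matrix()[:2,:2]
t=np.array([x,y])+c@[0,-.008];print('trig pt',t);delta((*t,.14),180+yaw)
```

```text
[ 0.40998419 -0.31278323 33.65519989]
[[ 0.8 -1.1]
 [-0.4  0.3]
 [ 0.2  0. ]
 [-0.4  0.4]
 [-0.2 -0.3]
 [ 0.1 -0.1]
 [ 0.  -0.3]
 [ 0.2  0.4]
 [-0.2  0.7]]
trig pt [ 0.41441774 -0.31944233]
t 48.75 pos [ 0.4295 -0.3013  0.2508] rot [ 179.9     0.   -147.01] q [-35.   2.   9.  97.   0. -68.] open 0.0 F [ 0.4 -0.6 -0.3] g 0.0 
  shift [ 0.0226 -0.0072  0.1108] turn [ 0.1   0.   -0.66]
```

```bash
python3 -m handwheel '[{"tx":0.0113,"ty":-0.0036,"tz":0.02,"ax":0,"ay":0,"az":-0.66,"jaw":-1},{"tx":0.0113,"ty":-0.0036,"tz":0.03,"ax":0,"ay":0,"az":0,"jaw":-1},{"tx":0,"ty":0,"tz":0.03,"ax":0,"ay":0,"az":0,"jaw":-1},{"tx":0,"ty":0,"tz":0.03,"ax":0,"ay":0,"az":0,"jaw":-1},{"tx":0,"ty":0,"tz":0.015,"ax":0,"ay":0,"az":0,"jaw":-1},{"tx":0,"ty":0,"tz":0,"ax":0,"ay":0,"az":0,"jaw":-1},{"tx":0,"ty":0,"tz":0,"ax":0,"ay":0,"az":0,"jaw":-1},{"tx":0,"ty":0,"tz":0,"ax":0,"ay":0,"az":0,"jaw":-1},{"tx":0,"ty":0,"tz":0,"ax":0,"ay":0,"az":0,"jaw":-1},{"tx":0,"ty":0,"tz":0,"ax":0,"ay":0,"az":0,"jaw":-1}]'
python3 -c "
from h import *
delta((.4144,-.3194,.1085),213.66)"
```

```text
time: 50.0
ee_pos: [0.4146, -0.3196, 0.126]
tcp_rot: [179.9, 0.0, -146.4]
wrist_force: [-0.2, 0.9, -0.1]
opening: -0.0001
grasp_force: 0.0
t 50.0 pos [ 0.4146 -0.3196  0.126 ] rot [ 1.7992e+02  1.0000e-02 -1.4635e+02] q [-38.   1.  -6.  83.   0. -71.] open -0.0001 F [-0.2  0.9 -0.1] g 0.0 
  shift [0.     0.0003 0.0175] turn [ 0.08  0.01 -0.01]
```

Now press down 18 mm in steps (10 mm of trigger travel).

```bash
python3 -m handwheel '[{"tx":0,"ty":0,"tz":0.006,"ax":0,"ay":0,"az":0,"jaw":-1},{"tx":0,"ty":0,"tz":0.004,"ax":0,"ay":0,"az":0,"jaw":-1},{"tx":0,"ty":0,"tz":0.003,"ax":0,"ay":0,"az":0,"jaw":-1},{"tx":0,"ty":0,"tz":0.002,"ax":0,"ay":0,"az":0,"jaw":-1},{"tx":0,"ty":0,"tz":0.0015,"ax":0,"ay":0,"az":0,"jaw":-1},{"tx":0,"ty":0,"tz":0.001,"ax":0,"ay":0,"az":0,"jaw":-1},{"tx":0,"ty":0,"tz":0,"ax":0,"ay":0,"az":0,"jaw":-1},{"tx":0,"ty":0,"tz":0,"ax":0,"ay":0,"az":0,"jaw":-1},{"tx":0,"ty":0,"tz":0,"ax":0,"ay":0,"az":0,"jaw":-1},{"tx":0,"ty":0,"tz":0,"ax":0,"ay":0,"az":0,"jaw":-1}]'
python3 -c "
from h import *
delta((.4144,-.3194,.1085),213.66)"
```

```text
time: 51.25
ee_pos: [0.4145, -0.3196, 0.1086]
tcp_rot: [179.9, 0.0, -146.4]
wrist_force: [-0.5, 0.1, 5.8]
opening: -0.0
grasp_force: 2.7
t 51.25 pos [ 0.4145 -0.3196  0.1086] rot [ 1.7992e+02  1.0000e-02 -1.4635e+02] q [-38.   1.  -8.  81.   0. -71.] open -0.0 F [-0.5  0.1  5.8] g 2.7 
  shift [-0.      0.0002  0.0001] turn [ 0.08  0.01 -0.01]
```

```bash
python3 -m handwheel '[{"tx":0,"ty":0,"tz":0.0007,"ax":0,"ay":0,"az":0,"jaw":-1},{"tx":0,"ty":0.002,"tz":0,"ax":0,"ay":0,"az":0,"jaw":-1},{"tx":0,"ty":0.002,"tz":0,"ax":0,"ay":0,"az":0,"jaw":-1},{"tx":0,"ty":0.002,"tz":0,"ax":0,"ay":0,"az":0,"jaw":-1},{"tx":0,"ty":0.002,"tz":0,"ax":0,"ay":0,"az":0,"jaw":-1},{"tx":0,"ty":0.001,"tz":0,"ax":0,"ay":0,"az":0,"jaw":-1},{"tx":0,"ty":0.001,"tz":0,"ax":0,"ay":0,"az":0,"jaw":-1},{"tx":0,"ty":0,"tz":0,"ax":0,"ay":0,"az":0,"jaw":-1},{"tx":0,"ty":0,"tz":0,"ax":0,"ay":0,"az":0,"jaw":-1},{"tx":0,"ty":0,"tz":0,"ax":0,"ay":0,"az":0,"jaw":-1}]'
python3 -c "
from h import *
delta((.4144,-.3194,.1085),213.66);T,o=pose();print((T[:3,:3].T@o['wrist_force']).round(1))"
```

```text
time: 52.5
ee_pos: [0.4098, -0.312, 0.1083]
tcp_rot: [-179.9, 0.0, -146.4]
wrist_force: [3.9, -4.2, 5.9]
opening: 0.0001
grasp_force: 3.7
t 52.5 pos [ 0.4098 -0.312   0.1083] rot [-1.7994e+02  4.0000e-02 -1.4636e+02] q [-37.  -1.  -9.  81.   0. -71.] open 0.0001 F [ 3.9 -4.2  5.9] g 3.7 
  shift [ 0.0002 -0.0087 -0.0002] turn [-0.06  0.04 -0.02]
[-1.  -5.7 -5.9]
```

```bash
python3 -m handwheel '[{"tx":0,"ty":0.001,"tz":0.0003,"ax":0,"ay":0,"az":0,"jaw":-1},{"tx":0,"ty":0.0005,"tz":0,"ax":0,"ay":0,"az":0,"jaw":-1},{"tx":0,"ty":0,"tz":0,"ax":0,"ay":0,"az":0,"jaw":-1},{"tx":0,"ty":0,"tz":0,"ax":0,"ay":0,"az":0,"jaw":-1},{"tx":0,"ty":0,"tz":0,"ax":0,"ay":0,"az":0,"jaw":-1},{"tx":0,"ty":0,"tz":0,"ax":0,"ay":0,"az":0,"jaw":-1},{"tx":0,"ty":0,"tz":0,"ax":0,"ay":0,"az":0,"jaw":-1},{"tx":0,"ty":0,"tz":0,"ax":0,"ay":0,"az":0,"jaw":-1},{"tx":0,"ty":0,"tz":0,"ax":0,"ay":0,"az":0,"jaw":-1},{"tx":0,"ty":0,"tz":0,"ax":0,"ay":0,"az":0,"jaw":-1}]'
python3 - <<'E'
from h import *
delta((.4144,-.3194,.1085),213.66);T,o=pose();print((T[:3,:3].T@o['wrist_force']).round(1))
w=snap('wrist','w12')
X=np.array([.40998,-.31278]);c=R.from_euler('z',33.655,degrees=True).as_matrix()[:2,:2]
d=c.T@(o['ee_pos'][:2]-X);print('blower xy',d)
for y in(.009,.015,.027): print(y,proj(w,np.array([[*(X+c@[-.008,y]),.125],[*(X+c@[-.02,y]),.135]])).round(1))
E
```

```text
time: 53.75
ee_pos: [0.4097, -0.3119, 0.1084]
tcp_rot: [-179.8, 0.0, -146.4]
wrist_force: [6.2, -8.9, 3.6]
opening: 0.0
grasp_force: 6.9
t 53.75 pos [ 0.4097 -0.3119  0.1084] rot [-1.7977e+02  5.0000e-02 -1.4638e+02] q [-37.  -1.  -9.  81.  -0. -71.] open 0.0 F [ 6.2 -8.9  3.6] g 6.9 
  shift [ 0.0002 -0.0088 -0.    ] turn [-0.23  0.05 -0.04]
[ -0.2 -10.8  -3.5]
blower xy [0.00025991 0.00087743]
0.009 [[337.2 267.7]
 [339.1 253.1]]
0.015 [[350.8 267.7]
 [354.  253.1]]
0.027 [[377.9 267.7]
 [383.9 253.1]]
```

Run:
```python
from h import *
w=load('w12');print(w['color'].shape)
im=cv2.convertScaleAbs(w['color'][150:350,210:450,::-1],alpha=2.0,beta=10);im=cv2.resize(im,(720,600),interpolation=cv2.INTER_CUBIC)
X=np.array([.40998,-.31278]);c=R.from_euler('z',33.655,degrees=True).as_matrix()[:2,:2]
for y,col in((.009,(0,0,255)),(.015,(0,255,0))):
    q=((proj(w,np.array([[*(X+c@[a,y]),.130] for a in(-.010,.010)]))-[210,150])*3).astype(int);cv2.line(im,tuple(map(int,q[0])),tuple(map(int,q[1])),col,1)
cv2.imwrite('pics/w12b.png',im)
```

```text
(400, 640, 3)
```

View pics/w12b.png

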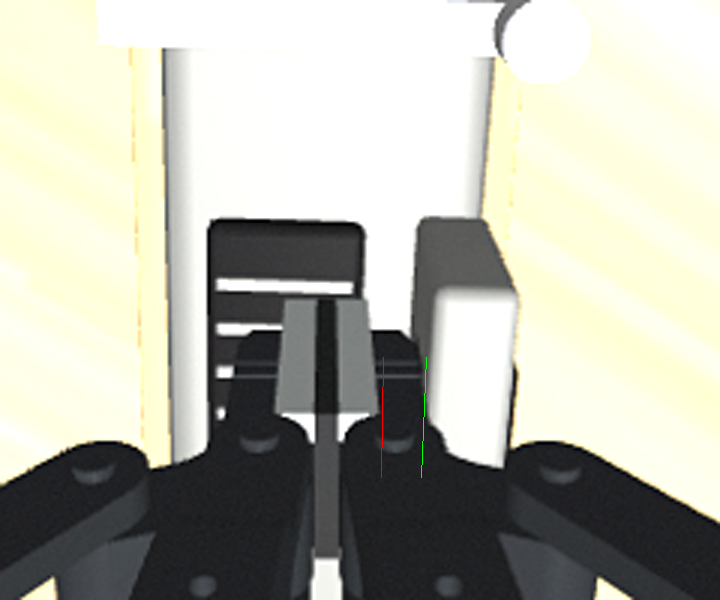

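The finger's back is flush with the cheek (column 418), so the button is in. Ease the trigger up while holding the button.

```bash
python3 -m handwheel '[{"tx":0,"ty":-0.0005,"tz":0.0005,"ax":0,"ay":0,"az":0,"jaw":-1},{"tx":0,"ty":0,"tz":0,"ax":0,"ay":0,"az":0,"jaw":-1},{"tx":0,"ty":0,"tz":-0.001,"ax":0,"ay":0,"az":0,"jaw":-1},{"tx":0,"ty":0,"tz":-0.001,"ax":0,"ay":0,"az":0,"jaw":-1},{"tx":0,"ty":0,"tz":-0.001,"ax":0,"ay":0,"az":0,"jaw":-1},{"tx":0,"ty":0,"tz":-0.001,"ax":0,"ay":0,"az":0,"jaw":-1},{"tx":0,"ty":0,"tz":-0.001,"ax":0,"ay":0,"az":0,"jaw":-1},{"tx":0,"ty":0,"tz":-0.001,"ax":0,"ay":0,"az":0,"jaw":-1},{"tx":0,"ty":0,"tz":0,"ax":0,"ay":0,"az":0,"jaw":-1},{"tx":0,"ty":0,"tz":0,"ax":0,"ay":0,"az":0,"jaw":-1}]'
python3 -m handwheel '[{"tx":0,"ty":-0.003,"tz":0,"ax":0,"ay":0,"az":0,"jaw":-1},{"tx":0,"ty":-0.004,"tz":0,"ax":0,"ay":0,"az":0,"jaw":-1},{"tx":0,"ty":-0.003,"tz":0,"ax":0,"ay":0,"az":0,"jaw":-1},{"tx":0,"ty":0,"tz":-0.01,"ax":0,"ay":0,"az":0,"jaw":-1},{"tx":0,"ty":0,"tz":-0.03,"ax":0,"ay":0,"az":0,"jaw":-1},{"tx":-0.01,"ty":0.004,"tz":-0.05,"ax":0,"ay":0,"az":0,"jaw":-1},{"tx":-0.012,"ty":0.004,"tz":-0.045,"ax":0,"ay":0,"az":0,"jaw":-1},{"tx":0,"ty":0,"tz":0,"ax":0,"ay":0,"az":0,"jaw":-1},{"tx":0,"ty":0,"tz":0,"ax":0,"ay":0,"az":0,"jaw":-1},{"tx":0,"ty":0,"tz":0,"ax":0,"ay":0,"az":0,"jaw":-1}]'
python3 - <<'E'
from h import *
w=snap('wrist','w13');T,o=pose();print(o['ee_pos'])
v=load('w11')
X=np.array([.40998,-.31278]);c=R.from_euler('z',33.655,degrees=True).as_matrix()[:2,:2]
def line(cam,a0,a1,b0,b1,z,n=41):
    s=np.linspace(0,1,n);P=np.array([[*(X+c@[a0+(a1-a0)*k,b0+(b1-b0)*k]),z] for k in s]);uv=proj(cam,P)
    g=cv2.cvtColor(cam['color'],cv2.COLOR_RGB2GRAY);return [int(cv2.getRectSubPix(g,(1,1),(float(u),float(t)))[0,0]) for u,t in uv]
for n,cam in(('before',v),('after',w)):
    print(n,'across y -24..16 @z.118',line(cam,.006,.006,-.024,.016,.118))
    for z in(.118,.111): print(n,z,'along x -30..30',line(cam,-.030,.030,-.016,-.016,z,61))
E
```

```text
time: 55.05
ee_pos: [0.4093, -0.3118, 0.1122]
tcp_rot: [-179.9, -0.0, -146.4]
wrist_force: [7.7, -9.8, -7.3]
opening: -0.0002
grasp_force: 6.2
time: 56.3
ee_pos: [0.4274, -0.2999, 0.2468]
tcp_rot: [179.8, -0.0, -146.4]
wrist_force: [1.1, -0.4, 0.1]
opening: -0.0003
grasp_force: 0.0
[ 0.42742586 -0.29993953  0.24673454]
before across y -24..16 @z.118 [93, 101, 112, 125, 114, 6, 18, 20, 20, 21, 22, 24, 25, 26, 28, 31, 32, 33, 36, 37, 39, 40, 42, 43, 48, 62, 67, 69, 57, 27, 66, 115, 71, 13, 19, 28, 28, 28, 28, 41, 85]
before 0.118 along x -30..30 [123, 123, 123, 124, 123, 124, 128, 28, 4, 14, 23, 26, 26, 25, 26, 26, 25, 65, 126, 92, 25, 24, 24, 24, 26, 64, 125, 105, 20, 24, 26, 25, 26, 64, 123, 105, 20, 24, 25, 25, 26, 56, 114, 106, 35, 24, 26, 26, 26, 25, 24, 39, 95, 126, 123, 123, 123, 123, 123, 122, 122]
before 0.111 along x -30..30 [123, 123, 123, 123, 123, 123, 125, 129, 0, 6, 16, 23, 26, 26, 25, 25, 25, 24, 61, 123, 105, 35, 24, 25, 24, 25, 47, 108, 116, 46, 23, 25, 26, 25, 36, 96, 123, 66, 21, 24, 26, 25, 27, 77, 131, 99, 19, 25, 26, 26, 26, 25, 24, 43, 99, 126, 123, 123, 122, 122, 123]
after across y -24..16 @z.118 [92, 100, 111, 123, 115, 62, 15, 24, 26, 25, 25, 25, 26, 26, 26, 26, 27, 28, 27, 27, 28, 28, 28, 28, 28, 28, 29, 30, 28, 26, 75, 131, 126, 125, 125, 126, 128, 119, 34, 32, 82]
after 0.118 along x -30..30 [122, 123, 123, 123, 124, 124, 106, 28, 11, 23, 25, 25, 24, 25, 25, 24, 58, 140, 93, 30, 24, 24, 24, 26, 80, 137, 69, 25, 25, 25, 25, 29, 93, 135, 55, 24, 26, 26, 25, 39, 100, 117, 41, 23, 26, 26, 25, 25, 24, 32, 90, 125, 122, 122, 121, 121, 121, 121, 121, 121, 121]
after 0.111 along x -30..30 [124, 123, 123, 123, 123, 124, 125, 89, 19, 14, 24, 25, 24, 25, 25, 25, 23, 45, 139, 103, 33, 23, 25, 25, 22, 49, 137, 100, 32, 24, 26, 25, 23, 40, 137, 111, 36, 24, 26, 25, 25, 52, 126, 114, 19, 24, 26, 26, 25, 25, 24, 34, 96, 125, 123, 122, 122, 122, 122, 122, 121]
```

The button stays in and the trigger sits about 7 mm down, so it is caught. One last bracket check, then hand in.

Run:
```python
from fit import *
t=snap('top','t14');s=snap('scene','s14')
for g,h in(((.6407,.1285,3),86),((.6459,.0100,3),72)):
  for n,c,th in(('top',t,75),('scene',s,60)):
    q=np.vstack([proj(c,pts(k,*g,z=.01,tilt=0)) for k in parts(h)]);a=q.min(0).astype(int)-6;b=q.max(0).astype(int)+6
    roi=(*a,*b);m=dark(c,roi,th)
    if m.sum()<50: print(n,'few',m.sum());continue
    k,l,st,_=cv2.connectedComponentsWithStats(m.astype(np.uint8));m=(l==1+np.argmax(st[1:,4])).astype(float)
    r=fit([(c,roi,m)],lambda *p:[pts(k,*p,z=.01,tilt=0) for k in parts(h)],g,(.005,.005,5));print(n,h,r.x.round(4),round(r.fun,3))
```

```text
top 86 [0.6421 0.1298 3.5106] 0.1
scene 86 [0.6413 0.1285 0.5009] 0.091
top 72 [0.6472 0.0107 2.9211] 0.109
scene 72 [0.6465 0.0097 0.1334] 0.095
```

```bash
python3 -c "
from workcell import workorder
print(workorder.job_done())"
```

```text
the job is handed in; nothing more can be done
None
```

I handed the job in at about 56 s of the 210 s: the offcut is in the bin, the two brackets present (tall and mid) stand level on the rail and felt firm when pressed tall first, and the blower trigger is caught on. The tall one was knocked off the rail once and I set it back before pressing; the hand-in gave no verdict.

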